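# Clip the grabber probe onto the console's capped terminal

## Robot

A 6-joint arm with a two-finger parallel gripper is mounted at the origin on the work surface. World frame = base frame: x ahead of the robot, y to its left, z up, the work surface at z = 0. Lengths are in m, angles in rad, forces in N, time in s.
With the tool pointing down it reaches from about 0.25 to 0.725 m from the base axis. Payload 4 kg.
Tool frame: the origin (TCP) lies at the very end of the fingers, on their centre line; the grasp point (between the pads) lies 19 mm behind it; x points along the fingers, y is the direction in which the jaws open and shut, and the axes are right-handed (so a half turn about x gives the same grasp; the last joint's range is limited). The gripper opens to 85 mm and grips with 20 to 120 N. Pads are 22 mm wide; open, the fingers measure 114 mm over their backs; the gripper's body (76 mm by 85 mm) begins 54 mm behind the grasp point. The pads swing forward as they close: fully open they stand 13 mm farther back than shut.
Start: joints at [0, 0.241, 0.005, 1.335, 0, 1.571], TCP at [0.5, -0, 0.231] pointing down, gripper open.
Joint ranges: [-2.72, 2.72], [-1.05, 1.87], [-1.09, 1.28], [-1.99, 2.15], [-1.42, 1.44], [-3.14, 3.14]. Speed limits (rad/s): [2.79, 2.79, 3.14, 3.14, 3.14, 3.14].

## Interface

Orientations are given as a unit quaternion [x, y, z, w].
In Python, from workcell import get_obs, camera, job_done gives the robot as it stands. The module is installed in compiled form; this text tells all that it offers.
- The arm moves only by the tool arm_command, never from a script. Its argument "motion" is a list of rows, each an object of numbers: "x", "y", "z": the shift along the tool's x, y, z in m; "roll": the turn about the tool's x in rad; "fingers": the opening, from 0 (shut) to 1 (fully open). A call has 1 to 20 rows; each row shifts and turns the pose as measured when the row begins, along the tool's axes as they then stand; what a row does not reach is not made up. A row lasts 1/12 s, in which the tool goes at most 41.7 mm and 7.16 degrees, less where a joint would pass 70% of its speed; a pose out of reach is approached as far as the arm can. A call is refused whole if a number of a shift passes 0.0417 or a number of a turn 0.125, either way. A call with a gripper value outside its range is refused whole. The fingers move at their own pace and stop on an object; the grip force is fixed at half the most. Time passes only in rows, so rows that do not move let the fingers close. It gives the time, the measured TCP pose, the force and the opening at its end, in the units of the state.
- get_obs(): the state, without advancing time (a new reading comes with each control period).
- camera(name): name is "scene" or "side" or "wrist"; returns a dict with "frame" (400x640x3 uint8, red, green, blue), "intrinsics" (3x3 intrinsics, pixels), "rvec" (rotation vector, rad) and "tvec" (3), from world to camera coordinates, as OpenCV has them. Camera axes: x right, y down, z forward; pixel columns grow to the right and rows downward; lengths in m; the calibration is good to about 2 mm. A picture is of the moment at which its call begins. There is no depth.
- job_done(): hands the job in, once; it reports no verdict.
The state is a dict: "clock": time; "joint_pos": joint angles; "joint_vel": joint speeds; "tau": joint torques, N m; "eef_pos": TCP position; "tool_rot": TCP orientation; "ft_force": force on the tool from outside, world axes, zero at the start; "ft_torque": the same for the moment, N m; "grip_width": finger opening in m.
Only numpy, scipy, OpenCV 4.12 (cv2) and the standard library are available. Lean on these libraries where they do the work, as an engineer would, in place of code of your own. Each camera call takes 0.05 s, during which the arm holds its last target.

## Task

Pick up the grabber probe by squeezing its two grip plates together so that its hook slides out, bring it down flat along the console's sloping panel with the hook pointing up the slope, and with the hook still out move it sideways until the capped post (not the plain one) is inside the hook. Then let go so that the spring pulls the hook tight on that post, and leave the probe clipped there, lying on the panel. Leave the other things on the bench where they are.

Things in the scene. Friction and masses are not known exactly. Their poses are not given: they have to be found in the camera images.
- probe: Grey plastic grabber probe lying flat on the bench, 138 mm long, 34 mm wide, 0.15 kg. Origin on its underside, on its long middle line; x to the hook end, y to the side where the hook is open, z up. Barrel 16 x 16 mm from x = -10 to 75, then a nose block 34 wide, 15 tall with a flat face at x = 87. Two upright plates are squeezed together to extend the hook; fingertips stay 18 mm above the underside to clear the barrel.
- fixed_plate (a point): Point on the outer (hook-side) face of the fixed grip plate: x = 21, y = 0, z = 40 mm in the probe frame. The plate is 7 mm thick, 30 wide, and 58 tall from the underside.
- plunger_plate (a point): Point on the outer (rear) face of the plunger's grip plate: x = -41, y = 0, z = 40 mm in the probe frame at rest; moves to +x as it is pressed. Same size of plate. The outer faces are 62 mm apart at rest, 40 mm when fully pressed.
- plunger (a joint): How far the plunger is pressed and the hook extended, in m: 0 at rest, 0.022 at the hard stop. The spring pushes back with 3.6 N at rest and 10 N fully pressed. Closed on the 12 mm post it reads about 0.008.
- hook (a point): Middle of the steel hook's crossbar, which moves with the plunger; at rest at x = 94, y = 0, z = 8 mm in the probe frame. Bar 6 mm thick (x), 33 wide, 12 tall; a shank joins it to the nose on the -y side (inner face y = -11.5), a 3 mm lip points back at y = 13.5 to 16.5. Gap from nose face to bar: 4 mm at rest, 26 fully pressed (23 at the lip). The post enters from the +y side.
- capped_post (a point): The terminal to clip onto: steel post 12 mm in diameter with a round cap 26 mm in diameter, underside 23 mm and top 30 mm above the panel. It stands square to the panel. Point on its axis, 7 mm above the panel; x up the slope in the panel plane, y along the panel's width, z out of the panel along the post. It may be the left or the right one.
- plain_post (a point): The other terminal, about 120 mm beside it: a plain steel post 12 mm in diameter and 42 mm tall with no cap. This point is on its axis, 7 mm above the panel; axes as for the capped post.
- console: White desk console, fixed, 290 mm wide (y), 216 deep (x), 136 high. Origin: centre of its underside; x away from its low edge, which is turned towards the probe's side of the bench. Its flat panel rises at 32 degrees from the low edge (x = -105, z = 30 mm) for 200 mm along the slope to z = 136 mm; both posts stand 150 mm up the slope from the low edge. Markings on it are flat.
- handmeter: Black hand-held meter lying on the bench, 180 x 85 x 36 mm, origin under its centre; leave alone.
- screwdriver: Screwdriver 180 mm long lying between probe and console, origin under its middle, handle to its -x; leave alone.
- mug: White mug, 80 mm in diameter, 90 mm tall, origin under its centre; leave alone.
- spool: Black spool 60 mm in diameter, 52 mm tall, origin under its centre; leave alone.
- cleaner: Spray can 56 mm in diameter, 170 mm tall, standing, origin under its centre; leave alone.
Mind the look-alikes: they are no part of the job. Leave any purple look-alike of the probe alone.

How it is judged:
On the way, in this order (a step that is already met when the one before it is completed fails the run):
1. the probe is lifted with the plunger pressed at least 16 mm, its underside at least 30 mm above the bench (value of joint plunger above 0.016 m and height (world z) of probe above 0.03 m), for 0.2 s.
2. with the plunger still pressed at least 14 mm and the probe flat along the panel, hook up the slope (within 0.2 rad), the capped post is between nose and hook (value of joint plunger above 0.014 m and x of hook in the frame of capped_post above 0 m and angle between the x axis of probe and the x axis of capped_post, either way round below 0.2 rad and angle between the z axis of probe and the z axis of capped_post, either way round below 0.2 rad and x of capped_post in the frame of probe between 0.088 and 0.111 m and y of capped_post in the frame of probe between -0.01 and 0.011 m and z of capped_post in the frame of probe between -0.005 and 0.013 m), for 0.2 s.
At the end, for the whole second after the job is handed in: The hook has closed on the capped post: plunger between 5 and 11.5 mm, post axis 2 to 11 mm ahead of the nose face and within about 10 mm of the probe's middle line, the probe flat on the panel with its hook up the slope (within 0.25 rad), within 6 mm of its height, at rest and released (value of joint plunger between 0.005 and 0.0115 m and x of capped_post in the frame of probe between 0.089 and 0.098 m and y of capped_post in the frame of probe between -0.01 and 0.011 m and z of capped_post in the frame of probe between 0.001 and 0.013 m and x of hook in the frame of capped_post above 0 m and angle between the x axis of probe and the x axis of capped_post, either way round below 0.25 rad and angle between the z axis of probe and the z axis of capped_post, either way round below 0.25 rad and linear speed of probe below 0.02 m/s and contact force between probe and the fingers below 0.1 N); the robot touches nothing.
It fails at once if the handmeter is pushed more than 40 mm (distance of handmeter from where it was at the start of the episode above 0.04 m).
It fails at once if the screwdriver is pushed more than 40 mm (distance of screwdriver from where it was at the start of the episode above 0.04 m).
It fails at once if the mug is pushed more than 40 mm (distance of mug from where it was at the start of the episode above 0.04 m).
It fails at once if the spool is pushed more than 40 mm (distance of spool from where it was at the start of the episode above 0.04 m).
It fails at once if the cleaner is pushed more than 40 mm (distance of cleaner from where it was at the start of the episode above 0.04 m).
It also fails if it takes over 42 s, if anything falls off the work surface, if the arm or the gripper's body presses on something with over 40 N, if the wrist force passes 120 N, or if a joint passes its speed limit or range.

## Working session

There is one attempt and no reset: what is moved stays moved. The work goes in short steps, Python scripts to look and compute and a tool call to move; the robot and the scene stay as the last step left them, time stands still between calls to the robot, and variables do not carry over. Pictures are saved under pics/ and viewed, and the job is handed in when it is done.

Besides the shell and the picture viewer there is one more tool, called after "Request:" in YAML: its name, and indented under it one key for each argument. arm_command: Moves the arm, as the interface text tells. Its arguments: {"type":"object","properties":{"motion":{"type":"array","items":{"type":"object","properties":{"x":{"type":"number"},"y":{"type":"number"},"z":{"type":"number"},"roll":{"type":"number"},"fingers":{"type":"number"}}}}},"required":["motion"]}

```bash
mkdir -p pics; cat > h.py <<'E'
import numpy as np, cv2
from workcell import get_obs, camera, job_done
from scipy.spatial.transform import Rotation as R
def snap(n,fn):
    c=camera(n); cv2.imwrite('pics/'+fn,c['frame'][:,:,::-1]); np.savez('pics/'+fn[:-4]+'.npz',**c); return c
def load(fn): return dict(np.load('pics/'+fn+'.npz'))
def ray(c,u,v):
    Rm=R.from_rotvec(np.ravel(c['rvec'])).as_matrix();o=-Rm.T@np.ravel(c['tvec'])
    d=Rm.T@np.linalg.inv(c['intrinsics'])@np.array([u,v,1.]);return o,d/np.linalg.norm(d)
def onz(c,u,v,z):
    o,d=ray(c,u,v);return o+d*(z-o[2])/d[2]
def tri(c1,p1,c2,p2):
    o1,d1=ray(c1,*p1);o2,d2=ray(c2,*p2)
    A=np.stack([d1,-d2],1);s=np.linalg.lstsq(A,o2-o1,rcond=None)[0]
    a=o1+d1*s[0];b=o2+d2*s[1];return (a+b)/2,np.linalg.norm(a-b)
def proj(c,P):
    return cv2.projectPoints(np.atleast_2d(np.array(P,float)),np.array(c['rvec'],float),np.array(c['tvec'],float),c['intrinsics'],None)[0][:,0]
E
python3 - <<'E'
from h import *
for n in ['scene','side','wrist']:
    c=snap(n,n+'0.png'); o,d=ray(c,320,200); print(n,o,d,c['intrinsics'][0,0])
o=get_obs(); print({k:np.round(v,3) for k,v in o.items()})
E
```

```text
scene [ 1.11134197 -0.460124    1.0050297 ] [-0.47021103  0.40436436 -0.78446864] 370.68215376964224
side [0.25501662 1.04545756 1.20163675] [ 0.18902909 -0.67407254 -0.71406878] 481.5930465182341
wrist [0.49990902 0.06695052 0.37346914] [-0.01503921 -0.28223736 -0.95922672] 336.4187903710595
{'clock': np.float64(0.15), 'joint_pos': array([-0.   ,  0.241,  0.004,  1.335,  0.   ,  1.571]), 'joint_vel': array([-0.   , -0.003,  0.002,  0.001, -0.001, -0.002]), 'tau': array([-2.0000e-03, -3.7263e+01,  2.5264e+01,  1.2000e-02, -0.0000e+00,
        0.0000e+00]), 'eef_pos': array([0.5  , 0.   , 0.231]), 'tool_rot': array([-0.5, -0.5,  0.5, -0.5]), 'ft_force': array([ 0.179, -0.7  ,  0.528]), 'ft_torque': array([-0.029,  0.019,  0.059]), 'grip_width': np.float64(0.085)}
```

View pics/scene0.png

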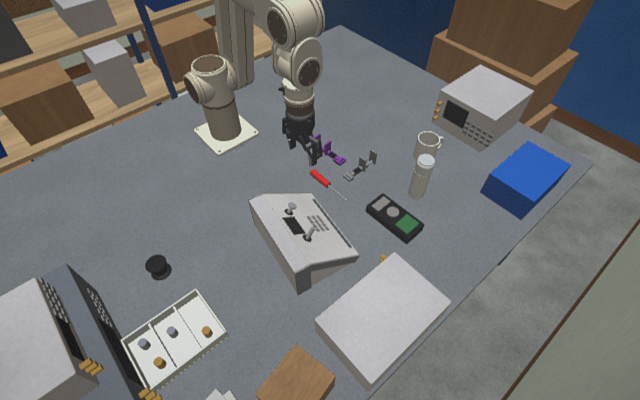

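View pics/side0.png

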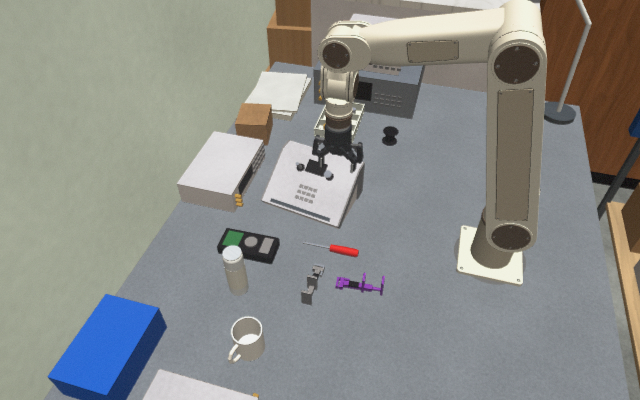

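View pics/wrist0.png

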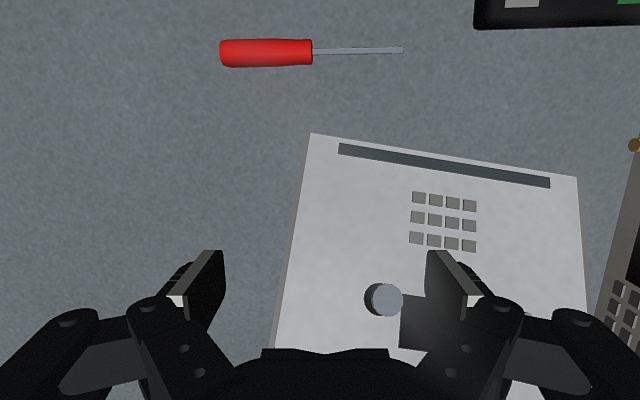

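The wrist view shows the console with the capped post at about (384,299), and the screwdriver. The side view shows the grey probe near (313,285) and the purple decoy at (360,284). I'll zoom in on these.

```bash
python3 - <<'E'
from h import *
a=cv2.imread('pics/side0.png');b=cv2.imread('pics/scene0.png')
A=cv2.resize(a[250:320,280:400],None,fx=6.6,fy=6.6,interpolation=cv2.INTER_CUBIC)
cv2.imwrite('pics/z1.png',A)
B=cv2.resize(b[130:190,300:400],None,fx=8,fy=8,interpolation=cv2.INTER_CUBIC); cv2.imwrite('pics/z2.png',B)
C=cv2.resize(a[130:230,250:380],None,fx=6,fy=6,interpolation=cv2.INTER_CUBIC); cv2.imwrite('pics/z3.png',C)
C=cv2.resize(b[180:300,240:370],None,fx=5,fy=5,interpolation=cv2.INTER_CUBIC); cv2.imwrite('pics/z4.png',C)
E
```

```text
(no output)
```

View pics/z1.png

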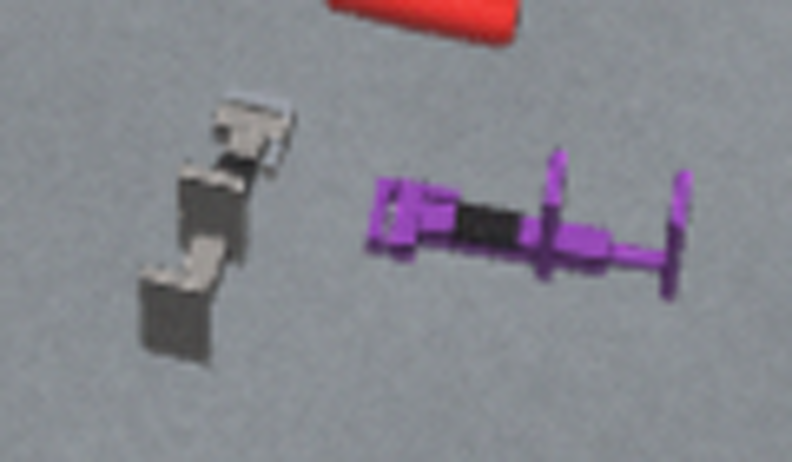

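View pics/z2.png

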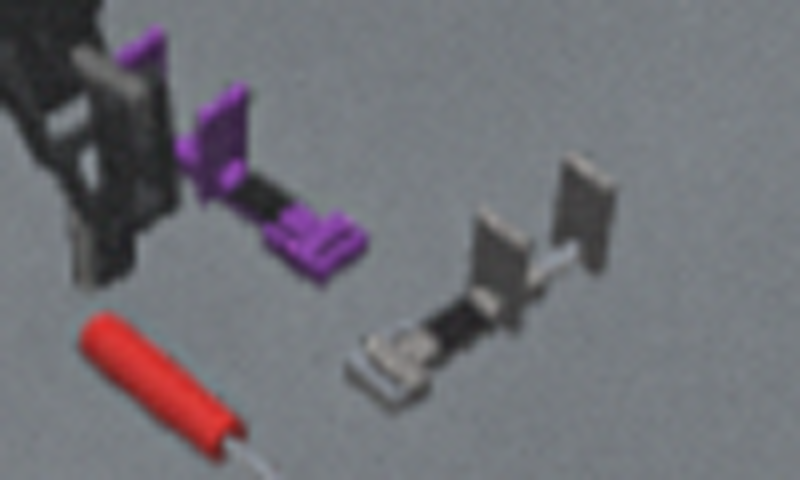

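View pics/z3.png

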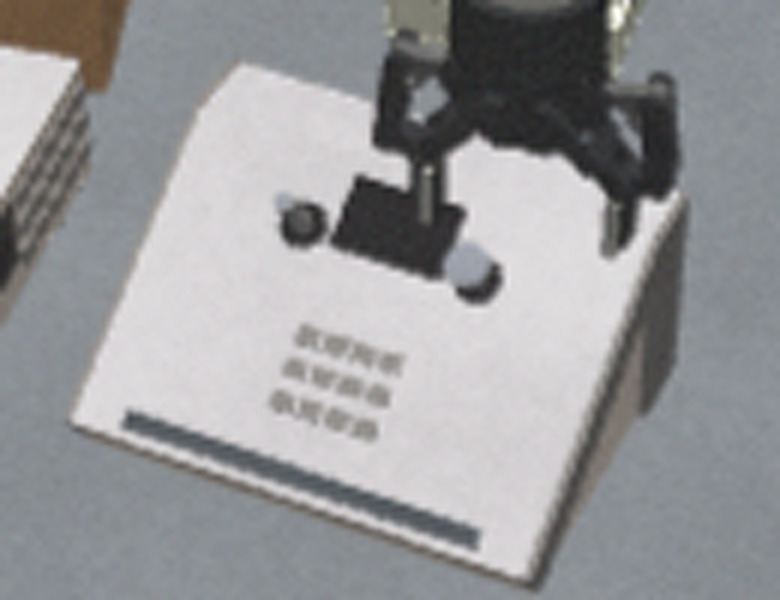

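View pics/z4.png

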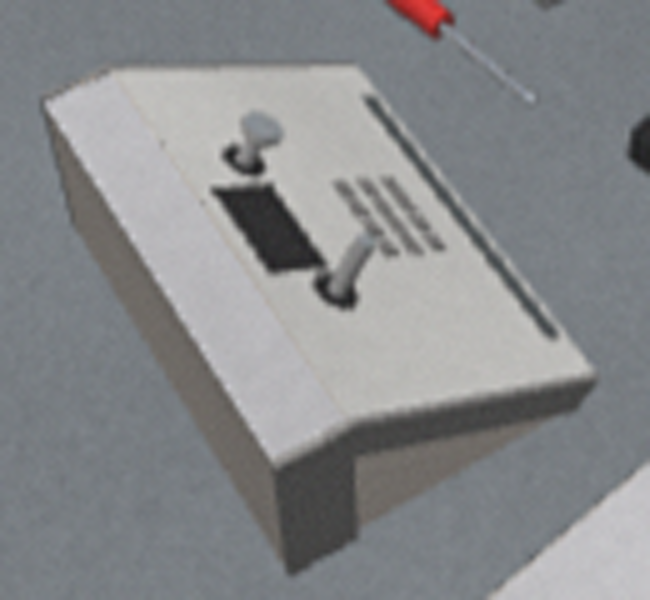

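```bash
python3 - <<'E'
from h import *
s=load('side0');c=load('scene0')
S=lambda x,y,o,k:(o[0]+x/k-.5+.5/k,o[1]+y/k-.5+.5/k)
f1=lambda x,y:S(x,y,(280,250),6.6); f2=lambda x,y:S(x,y,(300,130),8)
f3=lambda x,y:S(x,y,(250,130),6); f4=lambda x,y:S(x,y,(240,180),5)
np.set_printoptions(precision=4,suppress=True)
for n,a,b in [('rear +y?',(142,273),(615,184)),('rear',(210,288),(568,155)),('fix',(182,170),(527,242)),('fix',(243,185),(480,206))]:
    p,e=tri(s,f1(*a),c,f2(*b)); print(n,p,e, onz(s,*f1(*a),.058),onz(c,*f2(*b),.058))
for n,a,b,z in [('low far',(72,423),(594,376),.03),('low near',(530,588),(357,66),.03)]:
    p,e=tri(s,f3(*a),c,f4(*b)); print(n,p,e,onz(s,*f3(*a),z),onz(c,*f4(*b),z))
for a in [(112,70),(350,418)]: print('up',onz(c,*f4(*a),.136))
p,e=tri(s,f3(467,263),c,f4(262,128));print('cap',p,e)
p,e=tri(s,f3(283,202),c,f4(366,240));print('plain top',p,e)
# nose / hook bar ends on bench
print('nose', [onz(s,*f1(*a),.015) for a in [(215,125),(290,130)]],[onz(c,*f2(*b),.012) for b in [(350,365),(395,405)]])
print('shaft',onz(s,*f1(250,100),.012))
E
```

```text
rear +y? [0.5128 0.3244 0.0585] 0.001715124153799935 [0.5122 0.3236 0.058 ] [0.5132 0.3252 0.058 ]
rear [0.4838 0.3231 0.0568] 0.003170208639063425 [0.4823 0.3229 0.058 ] [0.4861 0.3227 0.058 ]
fix [0.5119 0.2688 0.058 ] 0.0018668231791004455 [0.5111 0.2683 0.058 ] [0.5128 0.2692 0.058 ]
fix [0.4833 0.269  0.0586] 7.197118739033455e-05 [0.4834 0.2686 0.058 ] [0.4829 0.2695 0.058 ]
low far [ 0.7589 -0.0078  0.0273] 0.00267710706064019 [ 0.7566 -0.0062  0.03  ] [ 0.761  -0.0085  0.03  ]
low near [0.4783 0.0414 0.0257] 0.004103440907260301 [0.4759 0.0436 0.03  ] [0.4831 0.0399 0.03  ]
up [ 0.4558 -0.1282  0.136 ]
up [ 0.7325 -0.1721  0.136 ]
cap [ 0.5481 -0.0865  0.1334] 0.0017833387067796803
plain top [ 0.656  -0.0963  0.1442] 0.0007041167597700481
nose [array([0.5134, 0.211 , 0.015 ]), array([0.4796, 0.2044, 0.015 ])] [array([0.4855, 0.1897, 0.012 ]), array([0.5162, 0.1884, 0.012 ])]
shaft [0.5025 0.1909 0.012 ]
```

```bash
cat >> h.py <<'E'
np.set_printoptions(precision=4,suppress=True)
def st(target=None):
    o=get_obs();M=R.from_quat(o['tool_rot']).as_matrix()
    print('t',round(float(o['clock']),2),'p',np.array(o['eef_pos']),'w',round(float(o['grip_width']),4),'F',np.round(o['ft_force'],1))
    print('x',M[:,0],'y',M[:,1],'z',M[:,2]);print('q',np.array(o['joint_pos']))
    if target is not None: print('shift in tool',M.T@(np.array(target)-o['eef_pos']))
    return o,M
E
python3 - <<'E'
from h import *
st([.498,.2925,.15])
s=load('side0')
for p in [(336,284),(384,284)]: print(onz(s,*p,.02))
E
```

```text
t 0.15 p [0.4995 0.     0.2306] w 0.0854 F [ 0.2 -0.7  0.5]
x [-0.0016  0.     -1.    ] y [ 1.     -0.     -0.0016] z [-0. -1. -0.]
q [-0.      0.2412  0.004   1.3352  0.      1.5708]
shift in tool [ 0.0806 -0.0014 -0.2925]
[0.4294 0.249  0.02  ]
[0.2941 0.2108 0.02  ]
```

Request:
arm_command:
  motion:
    - {"roll": -0.12}
    - {"roll": -0.12}

```text
schema error: expected keys x, y, z, roll, fingers
```

Request:
arm_command:
  motion:
    - {"x": 0, "y": 0, "z": -0.04, "roll": 0, "fingers": 1}
    - {"x": 0, "y": 0, "z": -0.04, "roll": 0, "fingers": 1}
    - {"x": 0, "y": 0, "z": -0.04, "roll": 0, "fingers": 1}
    - {"x": 0, "y": 0, "z": -0.04, "roll": 0, "fingers": 1}
    - {"x": 0, "y": 0, "z": -0.04, "roll": 0, "fingers": 1}
    - {"x": 0, "y": 0, "z": -0.04, "roll": 0, "fingers": 1}
    - {"x": 0, "y": 0, "z": 0, "roll": -0.12, "fingers": 1}
    - {"x": 0, "y": 0, "z": 0, "roll": -0.12, "fingers": 1}
    - {"x": 0, "y": 0, "z": 0, "roll": -0.12, "fingers": 1}
    - {"x": 0, "y": 0, "z": 0, "roll": -0.12, "fingers": 1}
    - {"x": 0, "y": 0, "z": 0, "roll": -0.12, "fingers": 1}
    - {"x": 0, "y": 0, "z": 0, "roll": -0.12, "fingers": 1}
    - {"x": 0, "y": 0, "z": 0, "roll": -0.12, "fingers": 1}
    - {"x": 0, "y": 0, "z": 0, "roll": -0.12, "fingers": 1}
    - {"x": 0, "y": 0, "z": 0, "roll": -0.12, "fingers": 1}
    - {"x": 0, "y": 0, "z": 0, "roll": -0.12, "fingers": 1}
    - {"x": 0, "y": 0, "z": 0, "roll": -0.12, "fingers": 1}
    - {"x": 0, "y": 0, "z": 0, "roll": -0.12, "fingers": 1}
    - {"x": 0, "y": 0, "z": 0, "roll": -0.12, "fingers": 1}

```text
clock: 1.73
eef_pos: [0.4962, 0.2505, 0.2197]
tool_rot: [-0.015, 0.713, 0.01, 0.701]
ft_force: [0.2, 0.2, -0.5]
grip_width: 0.0857
```

```bash
python3 - <<'E'
from h import *
st([.498,.2925,.15]); snap('wrist','w1.png')
E
```

```text
t 1.73 p [0.4962 0.2505 0.2197] w 0.0857 F [ 0.2  0.2 -0.5]
x [-0.0175 -0.0079 -0.9998] y [-0.0349  0.9994 -0.0073] z [ 0.9992  0.0348 -0.0178]
q [0.4671 0.3725 0.1577 1.3752 0.0008 0.4322]
shift in tool [0.0693 0.0424 0.0045]
```

View pics/w1.png

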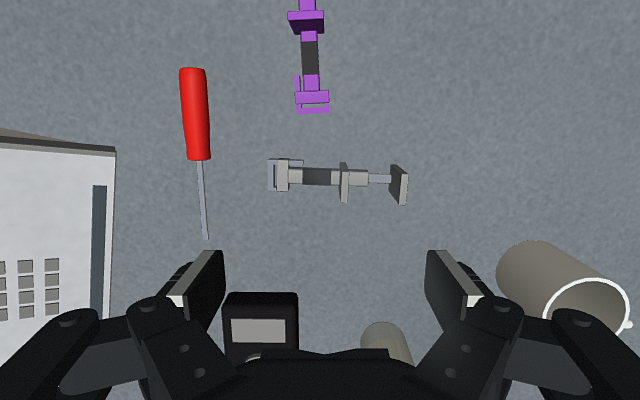

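```bash
python3 - <<'E'
from h import *
c=load('w1')
im=cv2.imread('pics/w1.png');cv2.imwrite('pics/z5.png',cv2.resize(im[140:220,260:420],None,fx=5,fy=5,interpolation=cv2.INTER_CUBIC))
E
```

```text
(no output)
```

View pics/z5.png

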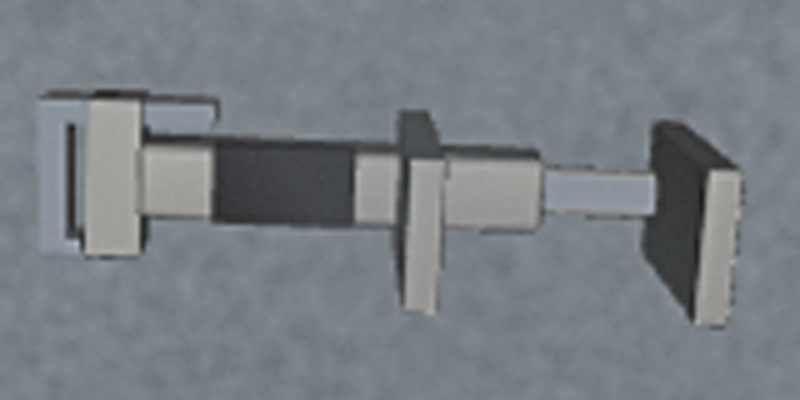

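```bash
python3 - <<'E'
from h import *
c=load('w1')
g=lambda x,y,z:onz(c,260+x/5-.4,140+y/5-.4,z)
a=g(86,177,.015);b=g(541,190,.016)  # nose face mid, barrel rear end mid
print('nose',a,'brear',b,'len',np.linalg.norm(a-b),'(97) yaw',np.degrees(np.arctan2(*(a-b)[[1,0]])))
print('fixed outer top',g(410,157,.058),g(404,310,.058),'rear outer',g(741,171,.058),g(725,324,.058))
E
```

```text
nose [0.5006 0.1966 0.015 ] brear [0.4996 0.2926 0.016 ] len 0.09599569395340961 (97) yaw -89.41488023276852
fixed outer top [0.486  0.2626 0.058 ] [0.5152 0.2629 0.058 ] rear outer [0.4863 0.3237 0.058 ] [0.5157 0.3236 0.058 ]
```

Request:
arm_command:
  motion:
    - {"x": 0, "y": 0.025, "z": 0.004, "roll": 0.03, "fingers": 1}
    - {"x": 0, "y": 0.02, "z": 0.003, "roll": 0.01, "fingers": 1}
    - {"x": 0.03, "y": 0, "z": 0, "roll": 0, "fingers": 1}
    - {"x": 0.04, "y": 0, "z": 0, "roll": 0, "fingers": 1}
    - {"x": 0.03, "y": 0, "z": 0, "roll": 0, "fingers": 1}
    - {"x": 0, "y": 0, "z": 0, "roll": 0, "fingers": 1}

```text
clock: 2.28
eef_pos: [0.5025, 0.2977, 0.1177]
tool_rot: [0.005, 0.711, -0.009, 0.703]
ft_force: [-1.1, 0.0, -0.6]
grip_width: 0.0854
```

```bash
python3 - <<'E'
from h import *
st([.5005,.2932,.022])
E
```

```text
t 2.28 p [0.5025 0.2977 0.1177] w 0.0854 F [-1.1  0.  -0.6]
x [-0.0123 -0.0049 -0.9999] y [ 0.0195  0.9998 -0.0052] z [ 0.9997 -0.0195 -0.0122]
q [0.5338 0.4844 0.0578 1.1573 0.002  0.5533]
shift in tool [ 0.0958 -0.0041 -0.0007]
```

Request:
arm_command:
  motion:
    - {"x": 0.03, "y": -0.004, "z": 0, "roll": -0.02, "fingers": 1}
    - {"x": 0.03, "y": 0, "z": 0, "roll": 0, "fingers": 1}
    - {"x": 0.025, "y": 0, "z": 0, "roll": 0, "fingers": 1}
    - {"x": 0, "y": 0, "z": 0, "roll": 0, "fingers": 1}
    - {"x": 0, "y": 0, "z": 0, "roll": 0, "fingers": 1}

```text
clock: 2.7
eef_pos: [0.5033, 0.2942, 0.0346]
tool_rot: [0.001, 0.711, -0.004, 0.704]
ft_force: [0.2, 0.6, 0.4]
grip_width: 0.0852
```

```bash
python3 - <<'E'
from h import *
st([.5005,.2932,.022]); snap('wrist','w2.png')
E
```

```text
t 2.7 p [0.5033 0.2942 0.0346] w 0.0852 F [0.2 0.6 0.4]
x [-0.0101 -0.0037 -0.9999] y [ 0.0075  1.     -0.0038] z [ 0.9999 -0.0075 -0.0101]
q [ 0.528   0.5615 -0.0521  0.9678  0.0019  0.5355]
shift in tool [ 0.0126 -0.001  -0.0027]
```

View pics/w2.png

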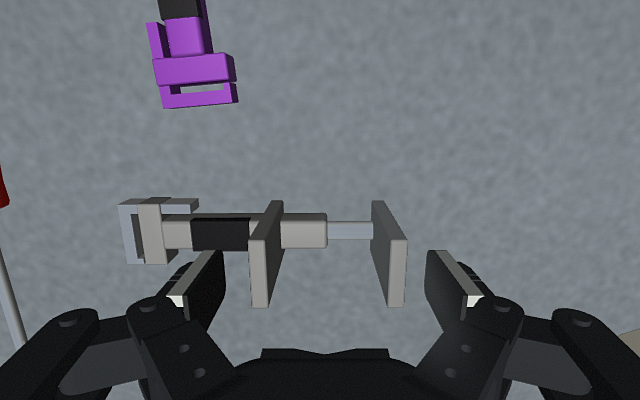

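Request:
arm_command:
  motion:
    - {"x": 0.011, "y": -0.001, "z": -0.003, "roll": 0, "fingers": 1}
    - {"x": 0, "y": 0, "z": 0, "roll": 0, "fingers": 0.3}
    - {"x": 0, "y": 0, "z": 0, "roll": 0, "fingers": 0.3}
    - {"x": 0, "y": 0, "z": 0, "roll": 0, "fingers": 0}
    - {"x": 0, "y": 0, "z": 0, "roll": 0, "fingers": 0}
    - {"x": 0, "y": 0, "z": 0, "roll": 0, "fingers": 0}
    - {"x": 0, "y": 0, "z": 0, "roll": 0, "fingers": 0}
    - {"x": 0, "y": 0, "z": 0, "roll": 0, "fingers": 0}
    - {"x": 0, "y": 0, "z": 0, "roll": 0, "fingers": 0}

```text
clock: 3.5
eef_pos: [0.5081, 0.2972, 0.0373]
tool_rot: [0.006, 0.705, -0.002, 0.71]
ft_force: [-0.6, 0.2, -2.1]
grip_width: 0.0381
```

```bash
python3 - <<'E'
from h import *
st([.5005,.2932,.022]); snap('wrist','w3.png')
E
```

```text
t 3.5 p [0.5081 0.2972 0.0373] w 0.0381 F [-0.6  0.2 -2.1]
x [ 0.007   0.0059 -1.    ] y [0.0106 0.9999 0.006 ] z [ 0.9999 -0.0106  0.0069]
q [ 0.5284  0.5545 -0.0561  0.9511  0.0016  0.539 ]
shift in tool [ 0.0153 -0.0041 -0.0077]
```

View pics/w3.png

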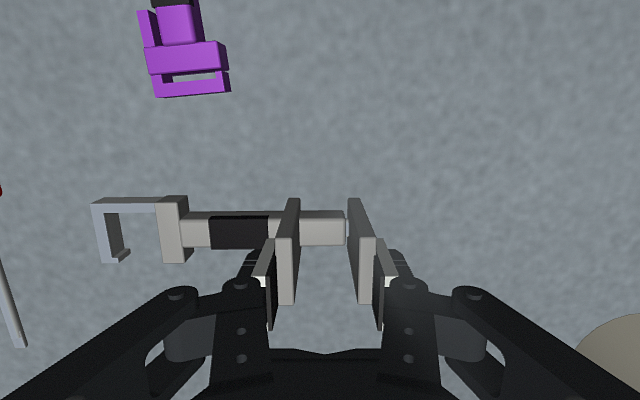

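Request:
arm_command:
  motion:
    - {"x": 0, "y": 0, "z": 0, "roll": 0, "fingers": 1}
    - {"x": 0, "y": 0, "z": 0, "roll": 0, "fingers": 1}
    - {"x": 0, "y": 0, "z": 0, "roll": 0, "fingers": 1}
    - {"x": 0, "y": 0, "z": 0, "roll": 0, "fingers": 1}

```text
clock: 3.88
eef_pos: [0.5074, 0.297, 0.0362]
tool_rot: [0.005, 0.705, -0.002, 0.709]
ft_force: [0.4, -0.2, 0.0]
grip_width: 0.0833
```

```bash
python3 - <<'E'
from h import *
st([.5005,.2932,.022]); snap('wrist','w4.png')
E
```

```text
t 3.88 p [0.5074 0.297  0.0362] w 0.0833 F [ 0.4 -0.2  0. ]
x [ 0.0051  0.005  -1.    ] y [0.0103 0.9999 0.005 ] z [ 0.9999 -0.0103  0.005 ]
q [ 0.5288  0.556  -0.0568  0.9511  0.0017  0.539 ]
shift in tool [ 0.0142 -0.004  -0.0069]
```

View pics/w4.png

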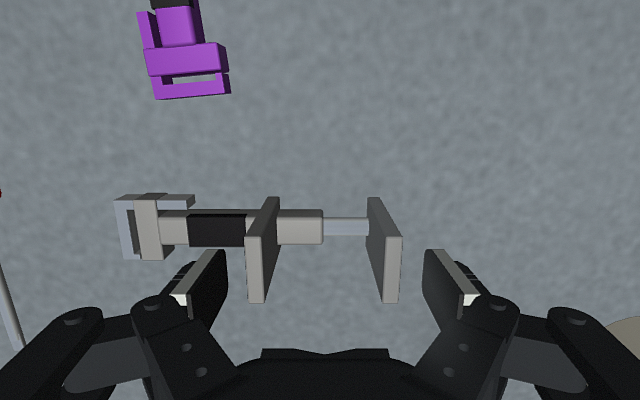

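Request:
arm_command:
  motion:
    - {"x": 0.007, "y": 0, "z": -0.004, "roll": 0, "fingers": 1}
    - {"x": 0.007, "y": 0, "z": -0.003, "roll": 0, "fingers": 1}
    - {"x": 0, "y": 0, "z": 0, "roll": 0, "fingers": 1}

```text
clock: 4.18
eef_pos: [0.5006, 0.2976, 0.0217]
tool_rot: [0.006, 0.705, -0.002, 0.709]
ft_force: [-0.4, -0.5, -0.4]
grip_width: 0.0853
```

```bash
python3 - <<'E'
from h import *
st([.5005,.297,.022]); snap('wrist','w5.png')
im=cv2.imread('pics/w5.png');cv2.imwrite('pics/z6.png',cv2.resize(im[180:330,100:440],None,fx=2.3,fy=2.3,interpolation=cv2.INTER_CUBIC))
E
```

```text
t 4.18 p [0.5006 0.2976 0.0217] w 0.0853 F [-0.4 -0.5 -0.4]
x [ 0.0068  0.006  -1.    ] y [0.0105 0.9999 0.0061] z [ 0.9999 -0.0105  0.0067]
q [ 0.5354  0.5623 -0.0907  0.9089  0.0017  0.5459]
shift in tool [-0.0003 -0.0006 -0.0001]
```

View pics/z6.png

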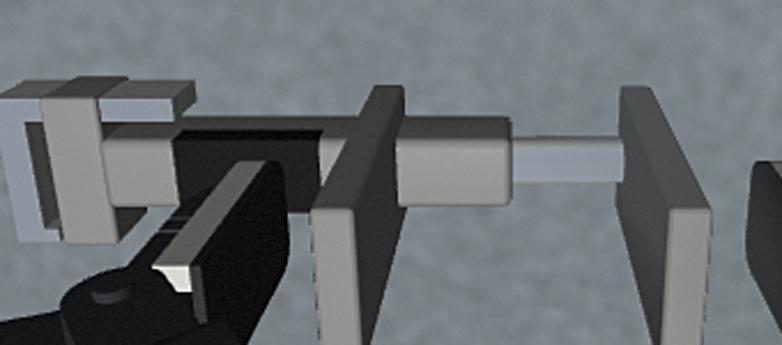

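Request:
arm_command:
  motion:
    - {"x": 0, "y": 0, "z": 0, "roll": 0, "fingers": 0}
    - {"x": 0, "y": 0, "z": 0, "roll": 0, "fingers": 0}
    - {"x": 0, "y": 0, "z": 0, "roll": 0, "fingers": 0}
    - {"x": 0, "y": 0, "z": 0, "roll": 0, "fingers": 0}
    - {"x": 0, "y": 0, "z": 0, "roll": 0, "fingers": 0}
    - {"x": 0, "y": 0, "z": 0, "roll": 0, "fingers": 0}

```text
clock: 4.73
eef_pos: [0.5036, 0.294, 0.0263]
tool_rot: [0.004, 0.702, -0.005, 0.712]
ft_force: [-0.6, 0.1, -2.6]
grip_width: 0.0383
```

```bash
python3 - <<'E'
from h import *
st([.5005,.297,.022]); snap('wrist','w6.png')
im=cv2.imread('pics/w6.png');cv2.imwrite('pics/z6.png',cv2.resize(im[180:380,100:440],None,fx=2.3,fy=2.3,interpolation=cv2.INTER_CUBIC))
E
```

```text
t 4.73 p [0.5036 0.294  0.0263] w 0.0383 F [-0.6  0.1 -2.6]
x [ 0.0142 -0.0011 -0.9999] y [ 0.0134  0.9999 -0.0009] z [ 0.9998 -0.0134  0.0142]
q [ 0.5326  0.5563 -0.0872  0.9157 -0.0082  0.5459]
shift in tool [ 0.0043  0.003  -0.0032]
```

View pics/z6.png

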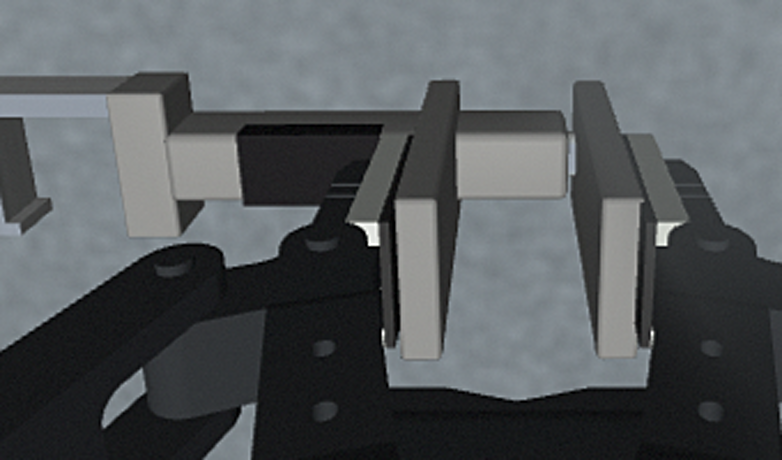

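Request:
arm_command:
  motion:
    - {"x": -0.02, "y": 0, "z": 0, "roll": 0, "fingers": 0}
    - {"x": -0.035, "y": 0, "z": 0, "roll": 0, "fingers": 0}
    - {"x": -0.04, "y": 0, "z": 0, "roll": 0, "fingers": 0}
    - {"x": -0.04, "y": 0, "z": 0, "roll": 0, "fingers": 0}
    - {"x": -0.04, "y": 0, "z": 0, "roll": 0, "fingers": 0}
    - {"x": -0.04, "y": 0, "z": 0, "roll": 0, "fingers": 0}
    - {"x": -0.03, "y": 0, "z": 0, "roll": 0, "fingers": 0}
    - {"x": 0, "y": 0, "z": 0, "roll": 0, "fingers": 0}

```text
clock: 5.45
eef_pos: [0.4955, 0.2934, 0.2724]
tool_rot: [0.001, 0.709, -0.007, 0.705]
ft_force: [0.3, 0.9, -1.2]
grip_width: 0.0382
```

```bash
python3 - <<'E'
from h import *
st([.5005,.297,.022]); snap('wrist','w7.png')
E
```

```text
t 5.45 p [0.4955 0.2934 0.2724] w 0.0382 F [ 0.3  0.9 -1.2]
x [-0.0052 -0.0087 -0.9999] y [ 0.0117  0.9999 -0.0087] z [ 0.9999 -0.0118 -0.0051]
q [ 0.5371  0.392   0.3223  1.51   -0.0048  0.5488]
shift in tool [0.2504 0.0059 0.0062]
```

View pics/w7.png

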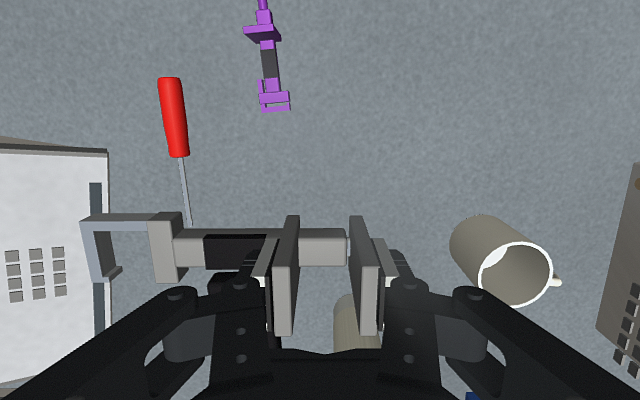

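Request:
arm_command:
  motion:
    - {"x": 0, "y": -0.02, "z": 0, "roll": 0, "fingers": 0}
    - {"x": 0, "y": -0.035, "z": 0, "roll": 0, "fingers": 0}
    - {"x": 0, "y": -0.04, "z": 0, "roll": 0, "fingers": 0}
    - {"x": 0, "y": -0.04, "z": 0, "roll": 0, "fingers": 0}
    - {"x": 0, "y": -0.04, "z": 0, "roll": 0, "fingers": 0}
    - {"x": 0, "y": -0.04, "z": 0, "roll": 0, "fingers": 0}
    - {"x": 0, "y": -0.04, "z": 0, "roll": 0, "fingers": 0}
    - {"x": 0, "y": -0.04, "z": 0, "roll": 0, "fingers": 0}
    - {"x": 0, "y": -0.04, "z": 0, "roll": 0, "fingers": 0}
    - {"x": 0, "y": -0.04, "z": 0, "roll": 0, "fingers": 0}
    - {"x": 0, "y": -0.04, "z": 0, "roll": 0, "fingers": 0}
    - {"x": 0, "y": -0.04, "z": 0, "roll": 0, "fingers": 0}
    - {"x": 0, "y": -0.04, "z": 0, "roll": 0, "fingers": 0}
    - {"x": 0, "y": -0.04, "z": 0, "roll": 0, "fingers": 0}
    - {"x": 0, "y": -0.03, "z": -0.02, "roll": 0, "fingers": 0}
    - {"x": 0, "y": -0.02, "z": -0.03, "roll": 0, "fingers": 0}
    - {"x": 0, "y": -0.02, "z": -0.036, "roll": 0, "fingers": 0}
    - {"x": 0, "y": -0.02, "z": -0.036, "roll": 0, "fingers": 0}
    - {"x": 0, "y": -0.02, "z": -0.036, "roll": 0, "fingers": 0}
    - {"x": 0, "y": -0.02, "z": -0.036, "roll": 0, "fingers": 0}

```text
clock: 7.17
eef_pos: [0.2841, -0.3877, 0.2333]
tool_rot: [0.002, 0.732, 0.01, 0.681]
ft_force: [0.1, -1.1, -2.4]
grip_width: 0.0381
```

```bash
python3 - <<'E'
from h import *
st([-.09,-.55,.4])
E
```

```text
t 7.17 p [ 0.2841 -0.3877  0.2333] w 0.0381 F [ 0.1 -1.1 -2.4]
x [-0.0728  0.017  -0.9972] y [-0.0103  0.9998  0.0178] z [ 0.9973  0.0116 -0.0726]
q [-0.9088  0.2481  0.0173  1.3982 -0.047  -0.9184]
shift in tool [-0.1418 -0.1554 -0.3871]
```

Request:
arm_command:
  motion:
    - {"x": -0.012, "y": -0.015, "z": -0.036, "roll": 0.02, "fingers": 0}
    - {"x": -0.012, "y": -0.015, "z": -0.036, "roll": 0.02, "fingers": 0}
    - {"x": -0.012, "y": -0.015, "z": -0.036, "roll": 0.02, "fingers": 0}
    - {"x": -0.012, "y": -0.015, "z": -0.036, "roll": 0.02, "fingers": 0}
    - {"x": -0.012, "y": -0.015, "z": -0.036, "roll": 0.02, "fingers": 0}
    - {"x": -0.012, "y": -0.015, "z": -0.036, "roll": 0.02, "fingers": 0}
    - {"x": -0.012, "y": -0.015, "z": -0.036, "roll": 0.02, "fingers": 0}
    - {"x": -0.012, "y": -0.015, "z": -0.036, "roll": 0.02, "fingers": 0}
    - {"x": -0.012, "y": -0.015, "z": -0.036, "roll": 0.02, "fingers": 0}
    - {"x": -0.03, "y": -0.015, "z": -0.02, "roll": 0, "fingers": 0}
    - {"x": -0.04, "y": 0, "z": 0, "roll": 0, "fingers": 0}
    - {"x": -0.04, "y": 0, "z": 0, "roll": 0, "fingers": 0}

```text
clock: 8.17
eef_pos: [-0.0793, -0.513, 0.4424]
tool_rot: [0.095, 0.735, -0.037, 0.671]
ft_force: [-0.0, -2.9, 0.2]
grip_width: 0.0382
```

```bash
python3 - <<'E'
from h import *
o,M=st([-.09,-.55,.4]); print('az tool -y',np.degrees(np.arctan2(-M[1,1],-M[0,1])),'az base',np.degrees(o['joint_pos'][0]))
E
```

```text
t 8.17 p [-0.0793 -0.513   0.4424] w 0.0382 F [-0.  -2.9  0.2]
x [-0.0822  0.0896 -0.9926] y [0.1893 0.9792 0.0727] z [ 0.9785 -0.1819 -0.0975]
q [-1.6711  0.393   0.7612  2.0204 -0.0909 -1.4801]
shift in tool [ 0.0397 -0.0413  0.0004]
az tool -y -100.94061057143934 az base -95.74903543206946
```

Request:
arm_command:
  motion:
    - {"x": -0.04, "y": -0.01, "z": 0, "roll": 0, "fingers": 0}
    - {"x": -0.04, "y": -0.01, "z": 0, "roll": 0, "fingers": 0}
    - {"x": -0.04, "y": -0.01, "z": 0, "roll": 0, "fingers": 0}
    - {"x": -0.04, "y": -0.01, "z": 0, "roll": 0, "fingers": 0}

```text
clock: 8.5
eef_pos: [-0.0759, -0.5303, 0.5069]
tool_rot: [0.062, 0.736, -0.069, 0.671]
ft_force: [-0.0, 0.2, -1.4]
grip_width: 0.0385
```

```bash
python3 - <<'E'
from h import *
o,M=st([-.09,-.55,.4]); print('az tool -y',np.degrees(np.arctan2(-M[1,1],-M[0,1])),'az base',np.degrees(o['joint_pos'][0]))
E
```

```text
t 8.5 p [-0.0759 -0.5303  0.5069] w 0.0385 F [-0.   0.2 -1.4]
x [-0.0929 -0.0011 -0.9957] y [ 0.1841  0.9827 -0.0182] z [ 0.9785 -0.185  -0.0911]
q [-1.6605  0.4387  1.0249  2.1475 -0.0926 -1.4749]
shift in tool [ 0.1078 -0.02   -0.0004]
az tool -y -100.61300517732685 az base -95.14215144819082
```

Request:
arm_command:
  motion:
    - {"x": -0.035, "y": 0.01, "z": 0, "roll": 0, "fingers": 0}
    - {"x": -0.035, "y": 0.01, "z": 0, "roll": 0, "fingers": 0}
    - {"x": -0.035, "y": 0.01, "z": 0, "roll": 0, "fingers": 0}
    - {"x": -0.035, "y": 0.01, "z": 0, "roll": 0, "fingers": 0}

```text
clock: 8.83
eef_pos: [-0.057, -0.464, 0.5583]
tool_rot: [0.036, 0.736, -0.091, 0.67]
ft_force: [0.3, 0.7, -0.9]
grip_width: 0.0382
```

```bash
python3 - <<'E'
from h import *
o,M=st([-.09,-.55,.4]); print('az tool -y',np.degrees(np.arctan2(-M[1,1],-M[0,1])),'az base',np.degrees(o['joint_pos'][0]))
E
```

```text
t 8.83 p [-0.057  -0.464   0.5583] w 0.0382 F [ 0.3  0.7 -0.9]
x [-0.0996 -0.0693 -0.9926] y [ 0.1756  0.9807 -0.0861] z [ 0.9794 -0.1829 -0.0855]
q [-1.6311  0.2667  0.9196  2.148  -0.0953 -1.4538]
shift in tool [ 0.1664 -0.0765 -0.0031]
az tool -y -100.1515752565543 az base -93.45612925256837
```

Request:
arm_command:
  motion:
    - {"x": -0.04, "y": 0, "z": 0, "roll": 0, "fingers": 0}
    - {"x": -0.04, "y": 0, "z": 0, "roll": 0, "fingers": 0}
    - {"x": -0.04, "y": 0, "z": 0, "roll": 0, "fingers": 0}
    - {"x": -0.04, "y": 0, "z": 0, "roll": 0, "fingers": 0}
    - {"x": -0.04, "y": 0, "z": 0, "roll": 0, "fingers": 0}

```text
clock: 9.25
eef_pos: [-0.0426, -0.4119, 0.6174]
tool_rot: [-0.014, 0.732, -0.134, 0.668]
ft_force: [0.7, -0.2, -1.9]
grip_width: 0.0387
```

```bash
python3 - <<'E'
from h import *
o,M=st([-.09,-.55,.4]); print('az tool -y',np.degrees(np.arctan2(-M[1,1],-M[0,1])),'az base',np.degrees(o['joint_pos'][0]))
E
```

```text
t 9.25 p [-0.0426 -0.4119  0.6174] w 0.0387 F [ 0.7 -0.2 -1.9]
x [-0.1066 -0.2002 -0.9739] y [ 0.1585  0.9636 -0.2154] z [ 0.9816 -0.1773 -0.071 ]
q [-1.6001  0.1196  0.9028  2.1483 -0.1009 -1.4395]
shift in tool [ 0.2445 -0.0937 -0.0066]
az tool -y -99.34076708018965 az base -91.67745316801569
```

Request:
arm_command:
  motion:
    - {"x": -0.04, "y": -0.01, "z": 0, "roll": 0, "fingers": 0}
    - {"x": -0.04, "y": -0.01, "z": 0, "roll": 0, "fingers": 0}
    - {"x": -0.04, "y": -0.01, "z": 0, "roll": 0, "fingers": 0}
    - {"x": -0.04, "y": -0.01, "z": 0, "roll": 0, "fingers": 0}
    - {"x": -0.04, "y": -0.01, "z": 0, "roll": 0, "fingers": 0}
    - {"x": -0.04, "y": -0.01, "z": 0, "roll": 0, "fingers": 0}
    - {"x": -0.04, "y": -0.01, "z": 0, "roll": 0, "fingers": 0}

```text
clock: 9.83
eef_pos: [-0.0384, -0.3831, 0.701]
tool_rot: [-0.096, 0.717, -0.205, 0.659]
ft_force: [0.8, -0.3, -0.9]
grip_width: 0.0387
```

```bash
python3 - <<'E'
from h import *
o,M=st([-.09,-.55,.4]); print('az tool -y',np.degrees(np.arctan2(-M[1,1],-M[0,1])),'az base',np.degrees(o['joint_pos'][0]))
E
```

```text
t 9.83 p [-0.0384 -0.3831  0.701 ] w 0.0387 F [ 0.8 -0.3 -0.9]
x [-0.1131 -0.4087 -0.9056] y [ 0.1324  0.8972 -0.4214] z [ 0.9847 -0.1675 -0.0474]
q [-1.5865  0.0277  1.0315  2.149  -0.1069 -1.4516]
shift in tool [ 0.3467 -0.0297 -0.0086]
az tool -y -98.39243455412286 az base -90.9005350188149
```

Request:
arm_command:
  motion:
    - {"x": -0.04, "y": -0.01, "z": 0, "roll": 0, "fingers": 0}
    - {"x": -0.04, "y": -0.01, "z": 0, "roll": 0, "fingers": 0}
    - {"x": -0.04, "y": -0.01, "z": 0, "roll": 0, "fingers": 0}
    - {"x": -0.04, "y": -0.01, "z": 0, "roll": 0, "fingers": 0}
    - {"x": -0.03, "y": -0.01, "z": 0, "roll": 0, "fingers": 0}

```text
clock: 10.25
eef_pos: [-0.0373, -0.339, 0.7591]
tool_rot: [-0.154, 0.701, -0.255, 0.647]
ft_force: [0.3, -0.1, -0.6]
grip_width: 0.0385
```

```bash
python3 - <<'E'
from h import *
o,M=st([.53,-.05,.45]); print('az tool -y',np.degrees(np.arctan2(-M[1,1],-M[0,1])),'az base',np.degrees(o['joint_pos'][0]))
E
```

```text
t 10.25 p [-0.0373 -0.339   0.7591] w 0.0385 F [ 0.3 -0.1 -0.6]
x [-0.1144 -0.5464 -0.8296] y [ 0.1147  0.8223 -0.5574] z [ 0.9868 -0.159  -0.0314]
q [-1.5859 -0.0623  1.1004  2.1497 -0.1064 -1.4677]
shift in tool [0.0336 0.475  0.5236]
az tool -y -97.94280319761371 az base -90.86404332868968
```

```bash
python3 - <<'E'
from h import *
o,M=st()
a=o['eef_pos'];b=np.array([.22,-.42,.5]);c=np.array([.52,-.08,.36])
for p,q in((a,b),(b,c)):
    d=M.T@(q-p);n=int(np.ceil(np.abs(d).max()/.032));print(n,d/n,d)
E
```

```text
t 10.25 p [-0.0373 -0.339   0.7591] w 0.0385 F [ 0.3 -0.1 -0.6]
x [-0.1144 -0.5464 -0.8296] y [ 0.1147  0.8223 -0.5574] z [ 0.9868 -0.159  -0.0314]
q [-1.5859 -0.0623  1.1004  2.1497 -0.1064 -1.4677]
9 [0.0255 0.0119 0.0306] [0.2297 0.1074 0.275 ]
13 [-0.008   0.0302  0.019 ] [-0.104   0.392   0.2464]
```

Request:
arm_command:
  motion:
    - {"x": 0.015, "y": 0.006, "z": 0.015, "roll": 0, "fingers": 0}
    - {"x": 0.025, "y": 0.012, "z": 0.03, "roll": 0, "fingers": 0}
    - {"x": 0.025, "y": 0.012, "z": 0.03, "roll": 0, "fingers": 0}
    - {"x": 0.025, "y": 0.012, "z": 0.03, "roll": 0, "fingers": 0}
    - {"x": 0.025, "y": 0.012, "z": 0.03, "roll": 0, "fingers": 0}
    - {"x": 0.025, "y": 0.012, "z": 0.03, "roll": 0, "fingers": 0}
    - {"x": 0.025, "y": 0.012, "z": 0.03, "roll": 0, "fingers": 0}
    - {"x": 0.025, "y": 0.012, "z": 0.03, "roll": 0, "fingers": 0}
    - {"x": 0.025, "y": 0.012, "z": 0.03, "roll": 0, "fingers": 0}

```text
clock: 11.0
eef_pos: [0.2022, -0.4156, 0.5311]
tool_rot: [-0.165, 0.69, -0.28, 0.646]
ft_force: [-1.3, -0.4, 0.1]
grip_width: 0.0387
```

```bash
python3 - <<'E'
from h import *
o,M=st([.52,-.08,.36])
E
```

```text
t 11.0 p [ 0.2022 -0.4156  0.5311] w 0.0387 F [-1.3 -0.4  0.1]
x [-0.1098 -0.5893 -0.8004] y [ 0.1344  0.7891 -0.5994] z [ 0.9848 -0.1734 -0.0075]
q [-0.788  -0.1461  0.1952  1.5101 -0.516  -0.7237]
shift in tool [-0.0958  0.4101  0.256 ]
```

Request:
arm_command:
  motion:
    - {"x": -0.007, "y": 0.025, "z": 0.016, "roll": 0, "fingers": 0}
    - {"x": -0.008, "y": 0.03, "z": 0.019, "roll": 0, "fingers": 0}
    - {"x": -0.008, "y": 0.03, "z": 0.019, "roll": 0, "fingers": 0}
    - {"x": -0.008, "y": 0.03, "z": 0.019, "roll": 0, "fingers": 0}
    - {"x": -0.008, "y": 0.03, "z": 0.019, "roll": 0, "fingers": 0}
    - {"x": -0.008, "y": 0.03, "z": 0.019, "roll": 0, "fingers": 0}
    - {"x": -0.008, "y": 0.03, "z": 0.019, "roll": 0, "fingers": 0}
    - {"x": -0.008, "y": 0.03, "z": 0.019, "roll": 0, "fingers": 0}
    - {"x": -0.008, "y": 0.03, "z": 0.019, "roll": 0, "fingers": 0}
    - {"x": -0.008, "y": 0.03, "z": 0.019, "roll": 0, "fingers": 0}
    - {"x": -0.008, "y": 0.03, "z": 0.019, "roll": 0, "fingers": 0}
    - {"x": -0.008, "y": 0.03, "z": 0.019, "roll": 0, "fingers": 0}
    - {"x": -0.004, "y": 0.02, "z": 0.01, "roll": 0, "fingers": 0}
    - {"x": 0, "y": 0, "z": 0, "roll": 0, "fingers": 0}

```text
clock: 12.17
eef_pos: [0.5138, -0.0798, 0.3656]
tool_rot: [-0.159, 0.691, -0.274, 0.65]
ft_force: [-0.4, -0.1, -2.8]
grip_width: 0.0384
```

```bash
python3 - <<'E'
from h import *
o,M=st([.52,-.08,.36]); snap('wrist','w8.png'); snap('scene','s8.png'); snap('side','d8.png')
E
```

```text
t 12.17 p [ 0.5138 -0.0798  0.3656] w 0.0384 F [-0.4 -0.1 -2.8]
x [-0.104  -0.5766 -0.8104] y [ 0.136   0.7989 -0.5859] z [ 0.9852 -0.1712 -0.0046]
q [ 0.1727  0.3883  0.4003  1.8265 -0.5825  0.4167]
shift in tool [0.004  0.004  0.0062]
```

View pics/w8.png

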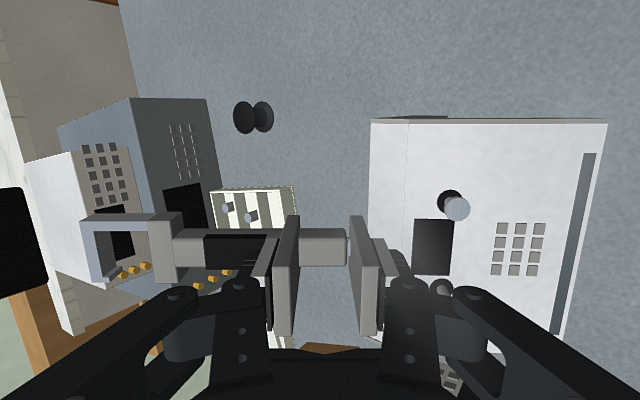

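View pics/s8.png

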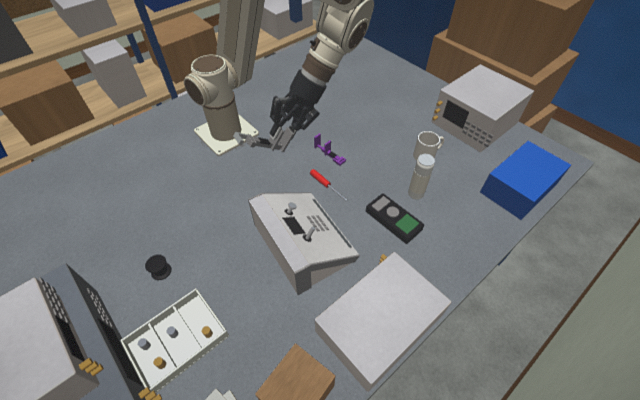

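View pics/d8.png

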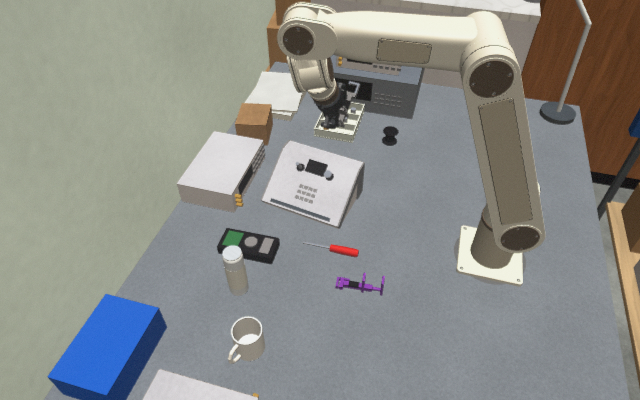

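```bash
python3 - <<'E'
from h import *
def z(f,o,w,h,k,n):
    a=cv2.imread(f'pics/{f}.png')[o[1]:o[1]+h,o[0]:o[0]+w];cv2.imwrite(f'pics/{n}.png',cv2.resize(a,None,fx=k,fy=k,interpolation=cv2.INTER_CUBIC))
z('w8',(360,100),260,250,3,'y1'); z('d8',(255,135),120,95,6,'y2'); z('s8',(240,180),130,120,5,'y3')
E
```

```text
(no output)
```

View pics/y1.png

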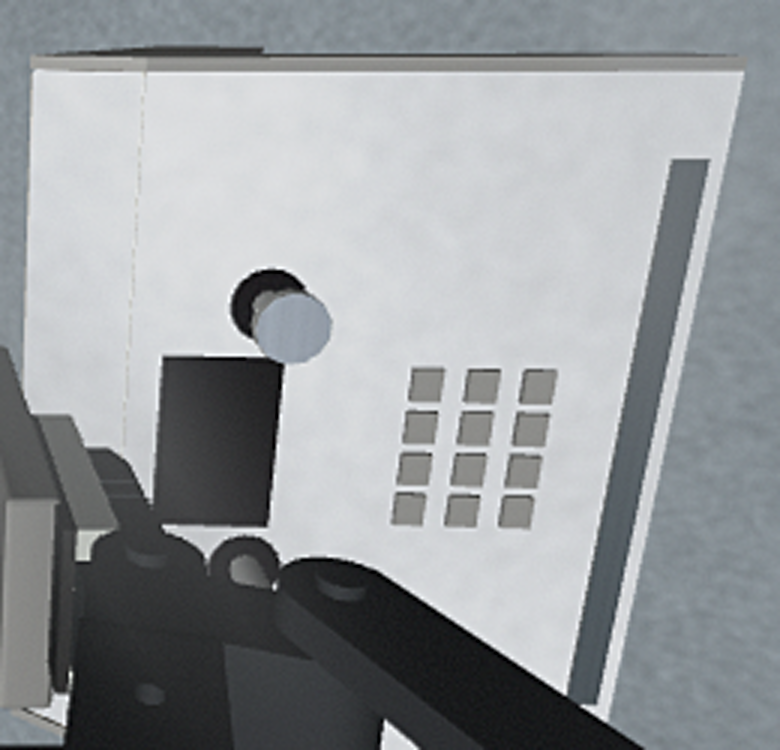

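View pics/y2.png

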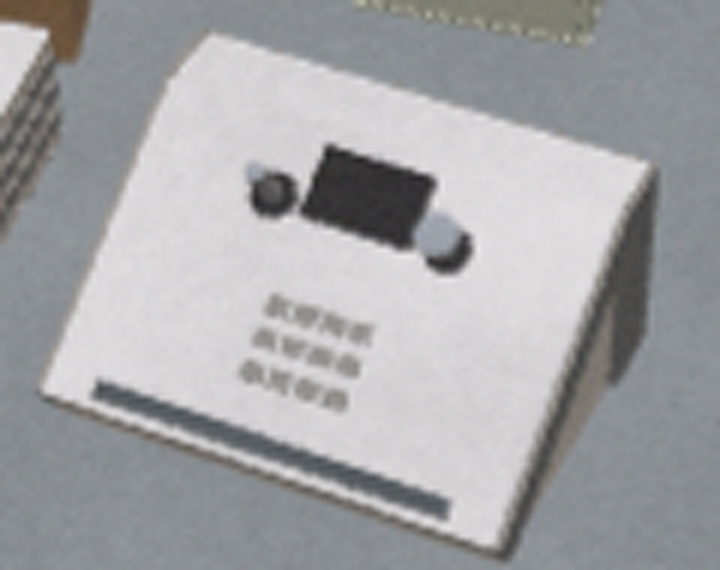

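View pics/y3.png

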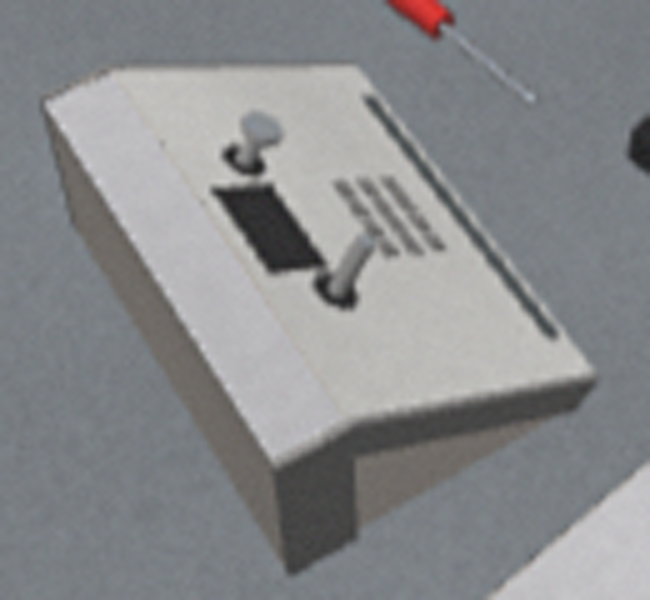

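```bash
python3 - <<'E'
from h import *
w=load('w8');d=load('d8');s=load('s8')
W=lambda x,y:(360+x/3-.33,100+y/3-.33);D=lambda x,y:(255+x/6-.42,135+y/6-.42);S=lambda x,y:(240+x/5-.4,180+y/5-.4)
def show(n,pw,pd,ps):
    o=[]
    L=[]
    if pw:L.append((w,W(*pw)))
    if pd:L.append((d,D(*pd)))
    if ps:L.append((s,S(*ps)))
    A=np.zeros((3,3));b=np.zeros(3)
    for c,p in L:
        oo,dd=ray(c,*p);P=np.eye(3)-np.outer(dd,dd);A+=P;b+=P@oo
    X=np.linalg.solve(A,b);print(n,X,'res px',[np.round(proj(c,X)[0]-p,1) for c,p in L]);return X
cap=show('cap',(293,326),(437,235),(262,128))
ring=show('ring',(272,306),(446,246),(246,160))
ln=show('lownear',(743,70),(505,555),(357,67))
lf=show('lowfar',None,(40,396),(595,376))
un=show('upnear',(145,70),(651,172),(112,70))
uf=show('upfar',None,(165,85),(350,418))
pr=show('plainring',None,(270,192),(335,290))
pt=show('plaintop',None,(253,172),(368,238))
for a,b in ((ln,lf),(un,uf),(ln,un),(lf,uf),(ring,pr),(ring,cap),(pr,pt)):
    v=b-a;print(np.linalg.norm(v),np.degrees(np.arctan2(v[1],v[0])),v/np.linalg.norm(v))
E
```

```text
cap [ 0.5486 -0.0866  0.1332] res px [array([ 0.6, -1.2]), array([-0.4, -0.2]), array([-0.2,  0. ])]
ring [ 0.5471 -0.1     0.1125] res px [array([ 0.2, -0.6]), array([-0.5,  0. ]), array([-0.4, -0.1])]
lownear [0.4804 0.0384 0.0267] res px [array([ 2.2, -4.6]), array([-1.8, -0.3]), array([-0.8,  0.2])]
lowfar [ 0.7592 -0.0066  0.0261] res px [array([-0.3,  0.1]), array([-0.3, -0.1])]
upnear [ 0.4532 -0.1333  0.1486] res px [array([-7.6, -2.8]), array([-4.3,  2.9]), array([-2.4, -2.3])]
upfar [ 0.7318 -0.1701  0.1316] res px [array([ 0.4, -0.1]), array([0.5, 0.2])]
plainring [ 0.6536 -0.1179  0.1117] res px [array([-0.,  0.]), array([-0., -0.])]
plaintop [ 0.6559 -0.0951  0.1451] res px [array([-0.2,  0.1]), array([-0.2, -0.1])]
0.28246518862402964 -9.176996135701048 [ 0.9872 -0.1595 -0.0023]
0.28157673710772047 -7.522007691265324 [ 0.9896 -0.1307 -0.0601]
0.21230424703566803 -99.00490256293126 [-0.1282 -0.8089  0.5738]
0.19650766698129146 -99.51989442547777 [-0.1395 -0.8319  0.5371]
0.10800446176543928 -9.530228169487561 [ 0.9862 -0.1656 -0.0071]
0.02474117895385121 83.29788242310558 [0.0635 0.5405 0.8389]
0.04051442282052221 84.24740316185014 [0.0567 0.5624 0.8249]
```

```bash
cat >> h.py <<'E'
U=np.array([-.137,-.837,.530]);N=np.array([.0856,.523,.848]);U/=np.linalg.norm(U);N-=U*(N@U);N/=np.linalg.norm(N);V=np.cross(N,U)
BASE=np.array([.5465,-.1015,.1095]);P=BASE+.007*N
OFF=np.array([.001,.003,.0263]) # TCP in probe frame
def probepose(o):
    M=R.from_quat(o['tool_rot']).as_matrix()
    Q=np.stack([-M[:,1],M[:,2],-M[:,0]],1); return Q,o['eef_pos']-Q@OFF
E
python3 - <<'E'
from h import *
o=get_obs();Q,t=probepose(o);c=load('w8');im=cv2.imread('pics/w8.png')
pts=[(87,17,15),(87,-17,15),(75,17,15),(75,-17,15),(21,15,58),(21,-15,58),(14,15,58),(14,-15,58),(-19,15,58),(-19,-15,58),(-12,15,58),(113,16.5,14),(119,16.5,14),(119,-16,14)]
im=cv2.resize(im[180:360,60:460],None,fx=2,fy=2,interpolation=cv2.INTER_CUBIC)
for p in pts:
    u=proj(c,t+Q@(np.array(p)/1000))[0]; x=((u-[60,180])*2).astype(int); cv2.circle(im,tuple(x),3,(0,0,255),1)
cv2.imwrite('pics/ov.png',im); print('angles: x',np.degrees(np.arccos(Q[:,0]@U)),'z',np.degrees(np.arccos(Q[:,2]@N)), 'V',V)
print('P in probe',Q.T@(P-t))
E
```

```text
angles: x 3.987077949587547 z 3.9790946515982015 V [ 0.9869 -0.1615  0.    ]
P in probe [-0.1414  0.0412 -0.1839]
```

View pics/ov.png

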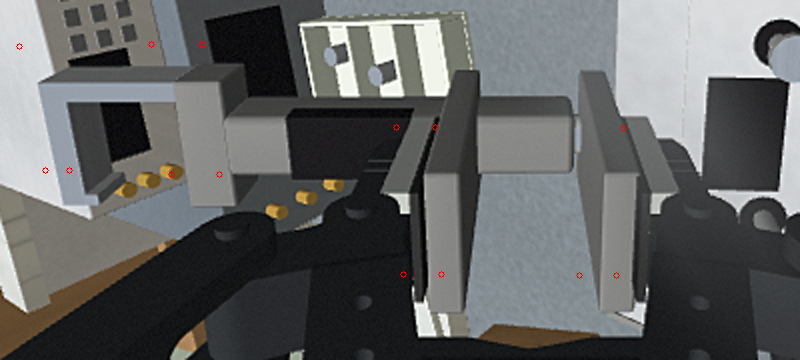

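```bash
python3 - <<'E'
from h import *
o=get_obs();Q,t=probepose(o)
pts=[(87,17,15),(87,-17,15),(75,17,15),(75,-17,15),(21,15,58),(21,-15,58),(-19,15,58),(-19,-15,58),(119,16.5,14),(119,-16,14),(119,16.5,2),(-10,8,0)]
for f,oo,w,h,k,n in (('s8',(220,90),110,80,7,'ov1'),('d8',(300,70),90,70,8,'ov2')):
    c=load(f);im=cv2.imread(f'pics/{f}.png')[oo[1]:oo[1]+h,oo[0]:oo[0]+w];im=cv2.resize(im,None,fx=k,fy=k,interpolation=cv2.INTER_CUBIC)
    for p in pts:
        u=proj(c,t+Q@(np.array(p)/1000))[0]; x=((u-oo+.5)*k).astype(int); cv2.circle(im,tuple(x),4,(0,0,255),1)
    cv2.imwrite(f'pics/{n}.png',im)
E
```

```text
(no output)
```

View pics/ov1.png

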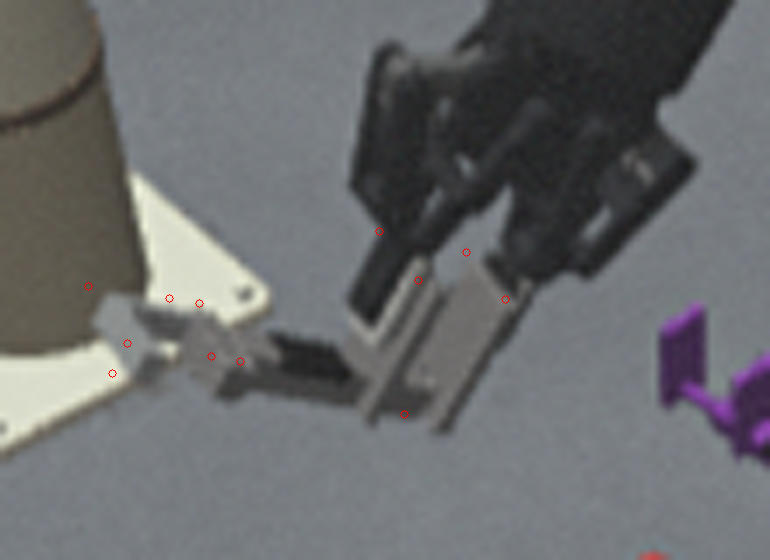

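View pics/ov2.png

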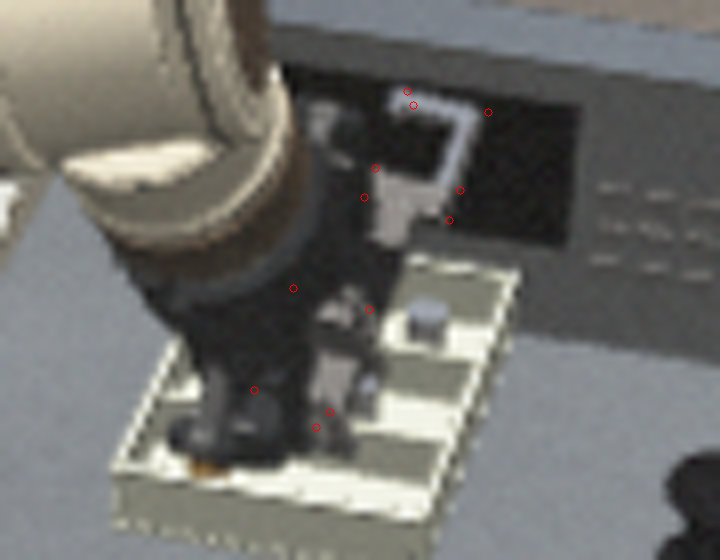

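```bash
python3 - <<'E'
from h import *
o=get_obs();Q,t=probepose(o)
obs=[]
W=lambda x,y:(60+x/2-.25,180+y/2-.25);S=lambda x,y:(220+x/7-.43,90+y/7-.43);D=lambda x,y:(300+x/8-.44,70+y/8-.44)
for p,a in [((87,-17,15),(175,83)),((75,-17,15),(225,83)),((87,17,15),(193,207)),((75,17,15),(235,207))]: obs.append(('w8',p,W(*a),2/.15*.336))
for p,a in [((119,-16,14),(115,293)),((119,16.5,14),(150,345)),((119,16.5,2),(127,377)),((119,-16,2),(95,325))]: obs.append(('s8',p,S(*a),.8))
for p,a in [((119,16.5,14),(390,92)),((119,-16,14),(477,106)),((87,17,15),(371,175)),((87,-17,15),(443,191))]: obs.append(('d8',p,D(*a),.8))
from scipy.optimize import least_squares
C={k:load(k) for k in('w8','s8','d8')}
def f(d,use):
    return np.concatenate([(proj(C[k],t+Q@(np.array(p)/1000+d))[0]-a)/s for k,p,a,s in obs if k in use])
for use in (('w8','s8','d8'),('s8','d8'),('w8','s8'),('w8','d8')):
    r=least_squares(f,np.zeros(3),args=(use,));print(use,'offset in probe axes mm',r.x*1000,'res',np.round(r.fun,1))
E
```

```text
('w8', 's8', 'd8') offset in probe axes mm [-4.0898  5.9476  2.6359] res [-0.9 -1.2 -0.8 -1.1 -0.8 -0.6 -0.1 -0.6 -1.1 -0.3 -0.3  0.7  1.2  0.3
 -0.  -0.7 -0.5  0.4 -1.4  1.4 -2.4 -0.6 -0.5  0.4]
('s8', 'd8') offset in probe axes mm [-3.8041  4.6951  2.3966] res [-1.5 -0.6 -0.8  0.4  0.7 -0.  -0.5 -1.   0.1  0.4 -0.9  1.5 -1.9 -0.5
  0.1  0.4]
('w8', 's8') offset in probe axes mm [-4.4534  7.0739  2.8577] res [-0.7 -0.6 -0.6 -0.6 -0.6 -0.1  0.1 -0.1 -0.6  0.   0.2  1.   1.6  0.6
  0.4 -0.4]
('w8', 'd8') offset in probe axes mm [-2.0091  7.6574 -1.768 ] res [-0.7 -1.1 -0.7 -1.1 -0.6 -0.9 -0.1 -0.9 -0.4  0.2 -1.5  1.2 -2.4 -0.8
 -0.5  0.1]
```

```bash
sed -i 's/^OFF=.*/OFF=np.array([.005,-.003,.0237])/' h.py; cat >> h.py <<'E'
def rel(want=None):
    o=get_obs();Q,t=probepose(o);M=R.from_quat(o['tool_rot']).as_matrix()
    pin=Q.T@(P-t)
    print('t',round(float(o['clock']),2),'w',round(float(o['grip_width']),4),'F',np.round(o['ft_force'],1),'q',np.round(o['joint_pos'],3))
    print('P in probe mm',pin*1000,'pitch err deg',np.degrees(np.arcsin(Q[:,0]@N)),'roll err',np.degrees(np.arcsin(Q[:,1]@N)),'yaw err',np.degrees(np.arcsin(Q[:,0]@V)))
    for nm,x in (('hook',.119),('nose',.081),('rear',-.019)):
        b=t+Q@np.array([x,0,0]);print(nm,'h mm',round(1000*float((b-BASE)@N),1),end=' ')
    print()
    if want is not None:
        want=np.array(want)/1000 # desired P in probe
        d=pin-want  # probe frame motion
        print('tool shift x,y,z',np.array([-d[2],-d[0],d[1]]))
E
python3 - <<'E'
from h import *
rel((101,45,-13))
E
```

```text
t 12.32 w 0.038 F [-0.6 -0.6 -2. ] q [ 0.168  0.381  0.399  1.829 -0.585  0.415]
P in probe mm [-137.4034   35.1777 -186.462 ] pitch err deg 3.9511433660806214 roll err -0.4700619631555394 yaw err -0.5332477216404967
hook h mm 211.0 nose h mm 208.4 rear h mm 201.5 
tool shift x,y,z [ 0.1735  0.2384 -0.0098]
```

Request:
arm_command:
  motion:
    - {"x": 0.01, "y": 0.02, "z": -0.001, "roll": 0, "fingers": 0}
    - {"x": 0.015, "y": 0.035, "z": -0.001, "roll": 0, "fingers": 0}
    - {"x": 0.015, "y": 0.035, "z": -0.001, "roll": 0, "fingers": 0}
    - {"x": 0.015, "y": 0.035, "z": -0.001, "roll": 0, "fingers": 0}
    - {"x": 0.015, "y": 0.035, "z": -0.001, "roll": 0, "fingers": 0}
    - {"x": 0.015, "y": 0.035, "z": -0.001, "roll": 0, "fingers": 0}
    - {"x": 0.015, "y": 0.025, "z": -0.001, "roll": 0, "fingers": 0}
    - {"x": 0, "y": 0, "z": 0, "roll": 0, "fingers": 0}

```text
clock: 12.98
eef_pos: [0.5301, 0.029, 0.1682]
tool_rot: [-0.145, 0.68, -0.283, 0.661]
ft_force: [0.1, -0.5, -1.5]
grip_width: 0.0383
```

```bash
python3 - <<'E'
from h import *
rel((101,45,-13))
E
```

```text
t 12.98 w 0.0383 F [ 0.1 -0.5 -1.5] q [ 0.349  0.558  0.152  1.49  -0.532  0.643]
P in probe mm [ 72.8923  36.4153 -90.3666] pitch err deg 3.188066297435245 roll err 0.6150172697700955 yaw err -2.5814869633187865
hook h mm 99.4 nose h mm 97.3 rear h mm 91.7 
tool shift x,y,z [ 0.0774  0.0281 -0.0086]
```

Request:
arm_command:
  motion:
    - {"x": 0, "y": 0.04, "z": 0, "roll": -0.02, "fingers": 0}
    - {"x": 0, "y": 0.04, "z": 0, "roll": -0.02, "fingers": 0}
    - {"x": 0, "y": 0.04, "z": 0, "roll": 0, "fingers": 0}
    - {"x": 0, "y": 0, "z": 0, "roll": 0, "fingers": 0}

```text
clock: 13.32
eef_pos: [0.5524, 0.1208, 0.1056]
tool_rot: [-0.153, 0.683, -0.272, 0.66]
ft_force: [-0.2, 0.6, -2.7]
grip_width: 0.039
```

```bash
python3 - <<'E'
from h import *
rel((101,45,-13))
E
```

```text
t 13.32 w 0.039 F [-0.2  0.6 -2.7] q [ 0.47   0.728  0.285  1.511 -0.489  0.744]
P in probe mm [187.4722  29.1319 -92.8311] pitch err deg 3.0116578926657103 roll err 0.6842545000862479 yaw err -1.0356108577459715
hook h mm 95.8 nose h mm 93.8 rear h mm 88.5 
tool shift x,y,z [ 0.0798 -0.0865 -0.0159]
```

Request:
arm_command:
  motion:
    - {"x": 0, "y": -0.015, "z": 0, "roll": 0, "fingers": 0}
    - {"x": 0, "y": -0.015, "z": 0, "roll": 0, "fingers": 0}
    - {"x": 0, "y": -0.015, "z": 0, "roll": 0, "fingers": 0}
    - {"x": 0, "y": -0.015, "z": 0, "roll": 0, "fingers": 0}
    - {"x": 0, "y": 0, "z": 0, "roll": 0, "fingers": 0}

```text
clock: 13.73
eef_pos: [0.5447, 0.0619, 0.153]
tool_rot: [-0.15, 0.68, -0.274, 0.663]
ft_force: [-0.4, 0.1, -1.1]
grip_width: 0.0383
```

```bash
python3 - <<'E'
from h import *
rel((101,45,-13))
E
```

```text
t 13.73 w 0.0383 F [-0.4  0.1 -1.1] q [ 0.392  0.615  0.211  1.504 -0.52   0.666]
P in probe mm [111.6144  26.0277 -97.6973] pitch err deg 2.938586676928748 roll err 1.0831772649882705 yaw err -1.5821751718228219
hook h mm 104.4 nose h mm 102.5 rear h mm 97.4 
tool shift x,y,z [ 0.0847 -0.0106 -0.019 ]
```

Request:
arm_command:
  motion:
    - {"x": 0.015, "y": 0, "z": -0.005, "roll": -0.015, "fingers": 0}
    - {"x": 0.015, "y": 0, "z": -0.005, "roll": -0.01, "fingers": 0}
    - {"x": 0.015, "y": 0, "z": -0.005, "roll": 0, "fingers": 0}
    - {"x": 0.01, "y": 0, "z": -0.005, "roll": 0, "fingers": 0}
    - {"x": 0, "y": 0, "z": 0, "roll": 0, "fingers": 0}

```text
clock: 14.15
eef_pos: [0.5231, 0.024, 0.1218]
tool_rot: [-0.148, 0.677, -0.269, 0.669]
ft_force: [-0.6, -0.5, -0.9]
grip_width: 0.0383
```

```bash
python3 - <<'E'
from h import *
rel((101,45,-13));snap('wrist','w9.png');snap('scene','s9.png');snap('side','d9.png')
E
```

```text
t 14.15 w 0.0383 F [-0.6 -0.5 -0.9] q [ 0.344  0.56   0.036  1.338 -0.531  0.604]
P in probe mm [ 96.3826  40.7551 -48.3466] pitch err deg 2.2603063592941472 roll err 1.7211211391750703 yaw err -1.520820620307193
hook h mm 55.0 nose h mm 53.5 rear h mm 49.5 
tool shift x,y,z [ 0.0353  0.0046 -0.0042]
```

View pics/w9.png

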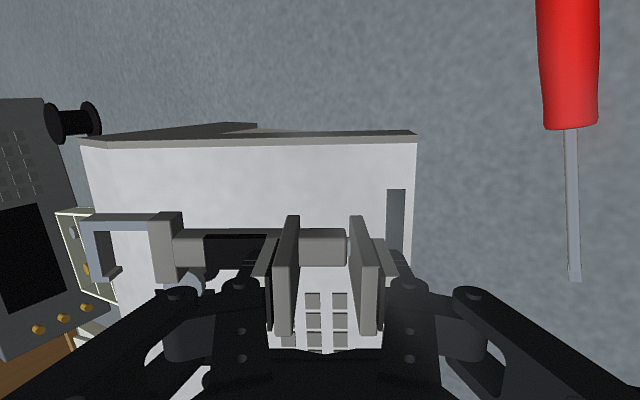

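View pics/s9.png

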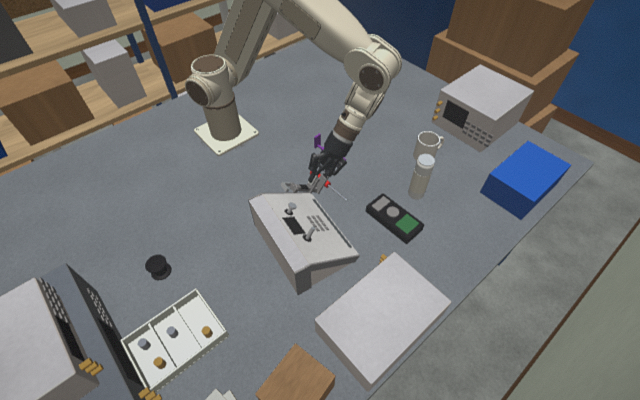

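View pics/d9.png

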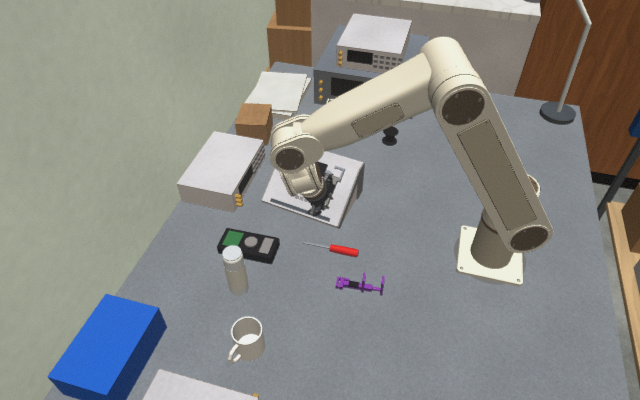

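Request:
arm_command:
  motion:
    - {"x": 0.012, "y": 0.002, "z": -0.003, "roll": -0.02, "fingers": 0}
    - {"x": 0.012, "y": 0.002, "z": -0.002, "roll": -0.01, "fingers": 0}
    - {"x": 0.007, "y": 0, "z": 0, "roll": 0, "fingers": 0}
    - {"x": 0, "y": 0, "z": 0, "roll": 0, "fingers": 0}

```text
clock: 14.63
eef_pos: [0.5242, 0.0139, 0.0989]
tool_rot: [-0.156, 0.677, -0.258, 0.672]
ft_force: [0.1, -0.7, -1.3]
grip_width: 0.0384
```

```bash
python3 - <<'E'
from h import *
rel((101,45,1));snap('wrist','w10.png');snap('scene','s10.png');snap('side','d10.png')
a=cv2.imread('pics/s10.png')[160:280,240:380];cv2.imwrite('pics/y4.png',cv2.resize(a,None,fx=5,fy=5,interpolation=cv2.INTER_CUBIC))
a=cv2.imread('pics/d10.png')[130:230,260:380];cv2.imwrite('pics/y5.png',cv2.resize(a,None,fx=6,fy=6,interpolation=cv2.INTER_CUBIC))
E
```

```text
t 14.63 w 0.0384 F [ 0.1 -0.7 -1.3] q [ 0.327  0.566 -0.017  1.253 -0.537  0.551]
P in probe mm [102.636   35.8616 -23.6703] pitch err deg 1.8884284370428908 roll err 2.410228678444365 yaw err -0.089512926754805
hook h mm 29.7 nose h mm 28.4 rear h mm 25.1 
tool shift x,y,z [ 0.0247 -0.0016 -0.0091]
```

View pics/w10.png

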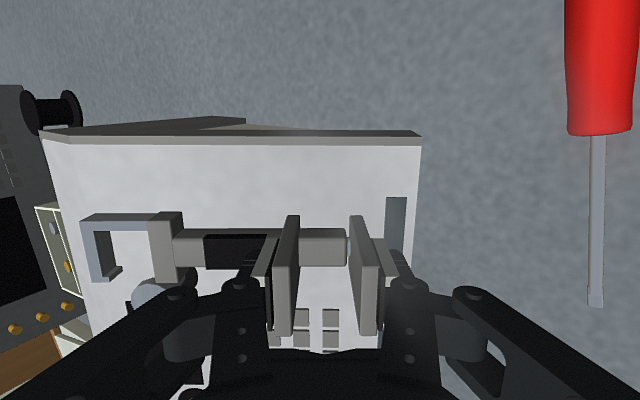

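View pics/y4.png

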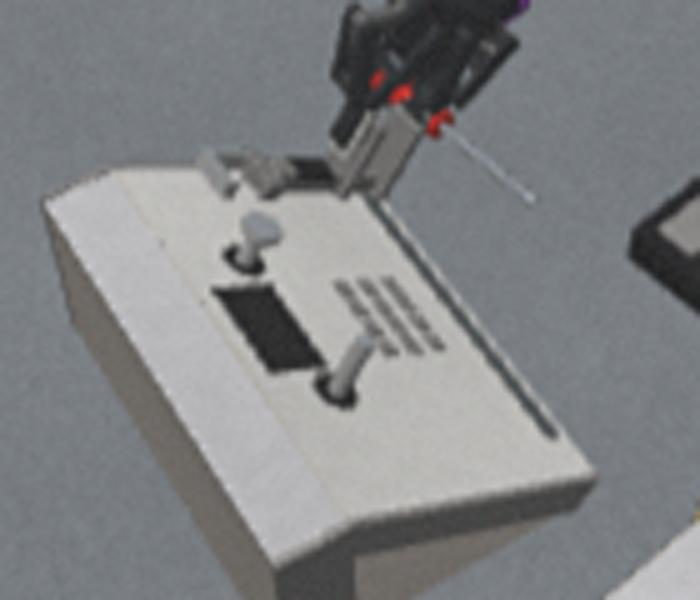

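View pics/y5.png

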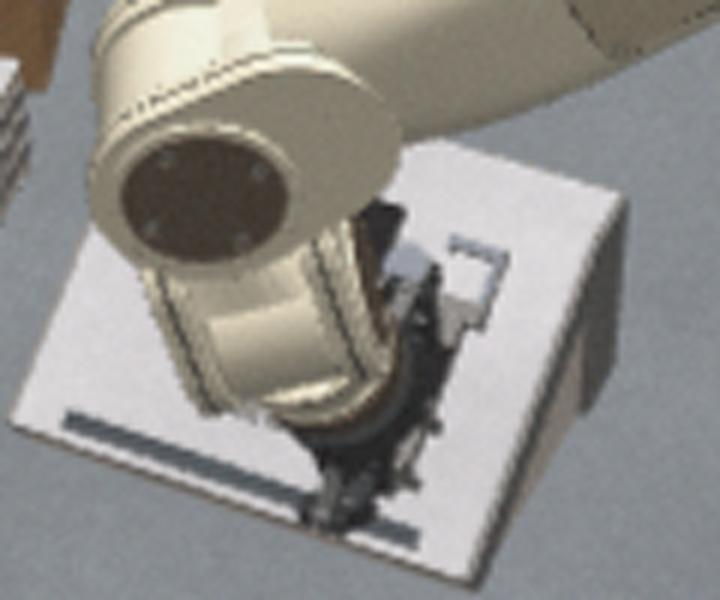

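Request:
arm_command:
  motion:
    - {"x": 0.008, "y": 0, "z": -0.006, "roll": 0, "fingers": 0}
    - {"x": 0.008, "y": 0, "z": -0.003, "roll": 0, "fingers": 0}
    - {"x": 0.003, "y": 0, "z": 0, "roll": 0, "fingers": 0}
    - {"x": 0, "y": 0, "z": 0, "roll": 0, "fingers": 0}

```text
clock: 15.12
eef_pos: [0.5173, 0.0066, 0.0849]
tool_rot: [-0.155, 0.675, -0.257, 0.675]
ft_force: [-0.1, 0.5, -0.3]
grip_width: 0.0384
```

```bash
python3 - <<'E'
from h import *
rel((101,45,4));snap('wrist','w11.png');snap('scene','s11.png');snap('side','d11.png')
a=cv2.imread('pics/s11.png')[170:260,250:350];cv2.imwrite('pics/y4.png',cv2.resize(a,None,fx=6,fy=6,interpolation=cv2.INTER_CUBIC))
a=cv2.imread('pics/d11.png')[130:230,260:380];cv2.imwrite('pics/y5.png',cv2.resize(a,None,fx=6,fy=6,interpolation=cv2.INTER_CUBIC))
E
```

```text
t 15.12 w 0.0384 F [-0.1  0.5 -0.3] q [ 0.319  0.56  -0.068  1.195 -0.54   0.54 ]
P in probe mm [103.5371  42.1116  -7.6116] pitch err deg 1.7172351389342984 roll err 2.7619141719620153 yaw err -0.18502946622837105
hook h mm 13.0 nose h mm 11.9 rear h mm 8.9 
tool shift x,y,z [ 0.0116 -0.0025 -0.0029]
```

View pics/y4.png

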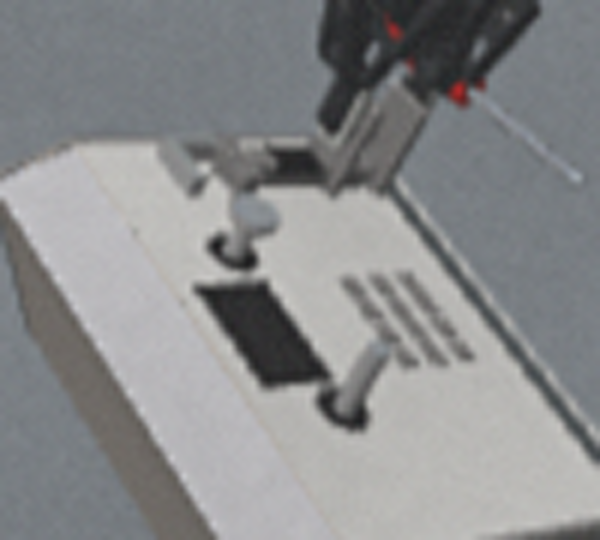

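View pics/y5.png

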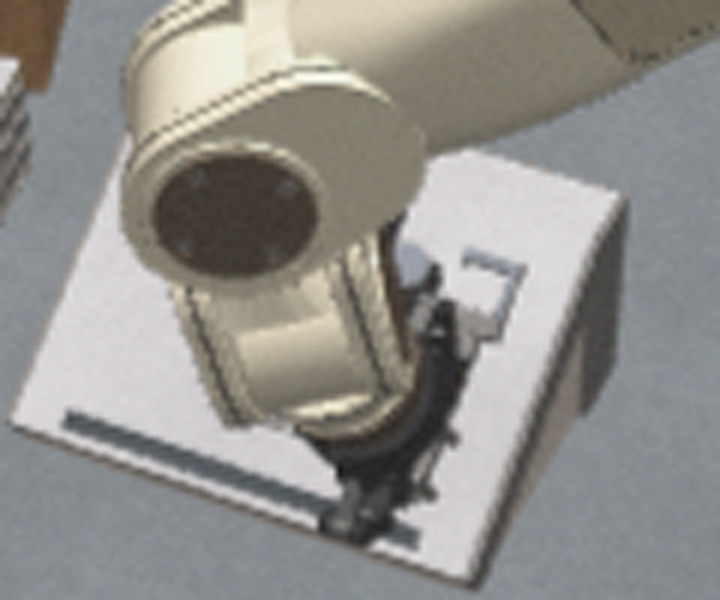

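View pics/w11.png

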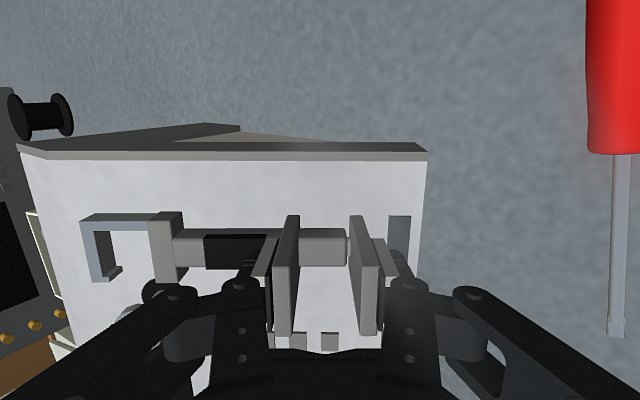

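Request:
arm_command:
  motion:
    - {"x": 0.006, "y": 0, "z": -0.002, "roll": 0, "fingers": 0}
    - {"x": 0.001, "y": 0, "z": 0, "roll": 0, "fingers": 0}
    - {"x": 0, "y": 0, "z": 0, "roll": 0, "fingers": 0}

```text
clock: 15.52
eef_pos: [0.5164, 0.0035, 0.0795]
tool_rot: [-0.154, 0.674, -0.256, 0.676]
ft_force: [-0.7, 0.2, -1.7]
grip_width: 0.0385
```

```bash
python3 - <<'E'
from h import *
rel((99,45,4));c=snap('wrist','w12.png');s=snap('scene','s12.png')
o=get_obs();Q,t=probepose(o)
a=c['frame'][:,:,::-1][190:350,60:260].copy();a=cv2.resize(a,None,fx=4,fy=4,interpolation=cv2.INTER_CUBIC)
for p in [BASE+.030*N]+[BASE+.030*N+.013*(np.cos(x)*U+np.sin(x)*V) for x in np.arange(0,6.28,.5)]:
    u=((proj(c,p)[0]-[60,190]+.5)*4).astype(int);cv2.circle(a,tuple(u),3,(0,0,255),1)
for p in [(87,-17,15),(87,17,15),(110,16.5,14),(119,16.5,14),(119,-16,14)]:
    u=((proj(c,t+Q@(np.array(p)/1000))[0]-[60,190]+.5)*4).astype(int);cv2.circle(a,tuple(u),3,(0,255,0),1)
cv2.imwrite('pics/y6.png',a)
a=s['frame'][:,:,::-1][170:260,250:350].copy();a=cv2.resize(a,None,fx=6,fy=6,interpolation=cv2.INTER_CUBIC)
for p in [(87,-17,15),(87,17,15),(110,16.5,14),(119,16.5,14),(119,-16,14),(119,16.5,2),(-19,15,0),(-19,15,58),(-19,-15,0)]:
    u=((proj(s,t+Q@(np.array(p)/1000))[0]-[250,170]+.5)*6).astype(int);cv2.circle(a,tuple(u),3,(0,255,0),1)
for p in [BASE+.03*N,BASE]:
    u=((proj(s,p)[0]-[250,170]+.5)*6).astype(int);cv2.circle(a,tuple(u),3,(0,0,255),1)
cv2.imwrite('pics/y7.png',a)
E
```

```text
t 15.52 w 0.0385 F [-0.7  0.2 -1.7] q [ 0.314  0.561 -0.082  1.174 -0.541  0.534]
P in probe mm [103.8124  42.8933  -1.3803] pitch err deg 1.6496807324838967 roll err 2.9010847079976245 yaw err -0.2400607796842967
hook h mm 6.6 nose h mm 5.6 rear h mm 2.7 
tool shift x,y,z [ 0.0054 -0.0048 -0.0021]
```

View pics/y6.png

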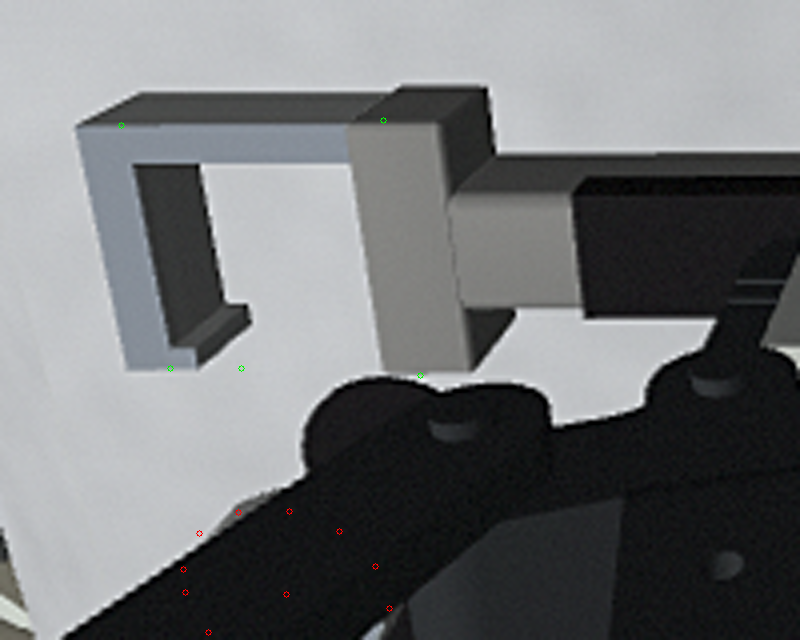

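View pics/y7.png

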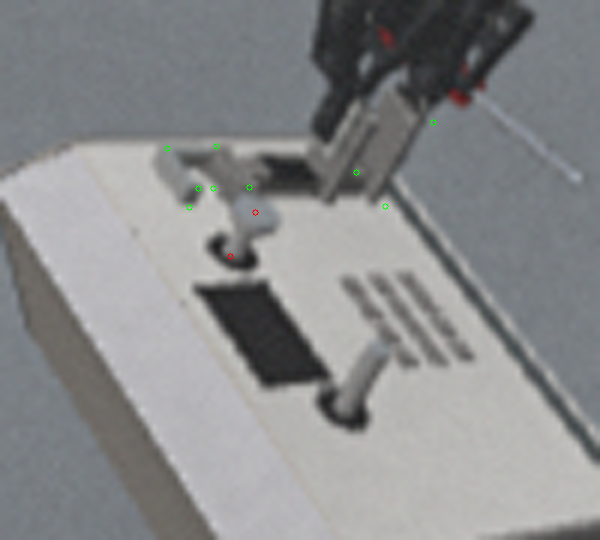

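Request:
arm_command:
  motion:
    - {"x": 0.003, "y": -0.003, "z": 0, "roll": 0, "fingers": 0}
    - {"x": 0.001, "y": 0, "z": 0, "roll": 0, "fingers": 0}
    - {"x": 0, "y": 0, "z": 0, "roll": 0, "fingers": 0}

```text
clock: 15.87
eef_pos: [0.5175, 0.0024, 0.0796]
tool_rot: [-0.152, 0.673, -0.254, 0.678]
ft_force: [-0.7, -0.5, -2.5]
grip_width: 0.0387
```

```bash
python3 - <<'E'
from h import *
rel((102,30,4))
E
```

```text
t 15.87 w 0.0387 F [-0.7 -0.5 -2.5] q [ 0.309  0.555 -0.087  1.164 -0.537  0.524]
P in probe mm [103.214   41.5113  -0.3263] pitch err deg 1.2021933856538123 roll err 3.1019052917817205 yaw err -0.20694264753945965
hook h mm 5.4 nose h mm 4.6 rear h mm 2.5 
tool shift x,y,z [ 0.0043 -0.0012  0.0115]
```

Request:
arm_command:
  motion:
    - {"x": 0.004, "y": -0.003, "z": 0, "roll": 0, "fingers": 0}
    - {"x": 0.002, "y": 0, "z": 0, "roll": 0, "fingers": 0}

```text
clock: 16.03
eef_pos: [0.5188, 0.0013, 0.0793]
tool_rot: [-0.15, 0.672, -0.25, 0.68]
ft_force: [-2.8, 3.0, 8.0]
grip_width: 0.0384
```

```bash
python3 - <<'E'
from h import *
rel((101,30,4)); s=snap('scene','s13.png')
a=s['frame'][:,:,::-1][170:230,260:340].copy();a=cv2.resize(a,None,fx=9,fy=9,interpolation=cv2.INTER_CUBIC);cv2.imwrite('pics/y8.png',a)
E
```

```text
t 16.03 w 0.0384 F [-2.8  3.   8. ] q [ 0.304  0.549 -0.094  1.15  -0.532  0.512]
P in probe mm [102.9587  39.9152   1.2503] pitch err deg 0.6449543518390218 roll err 3.3603840444579878 yaw err -0.14810001159707417
hook h mm 3.6 nose h mm 3.2 rear h mm 2.0 
tool shift x,y,z [ 0.0027 -0.002   0.0099]
```

View pics/y8.png

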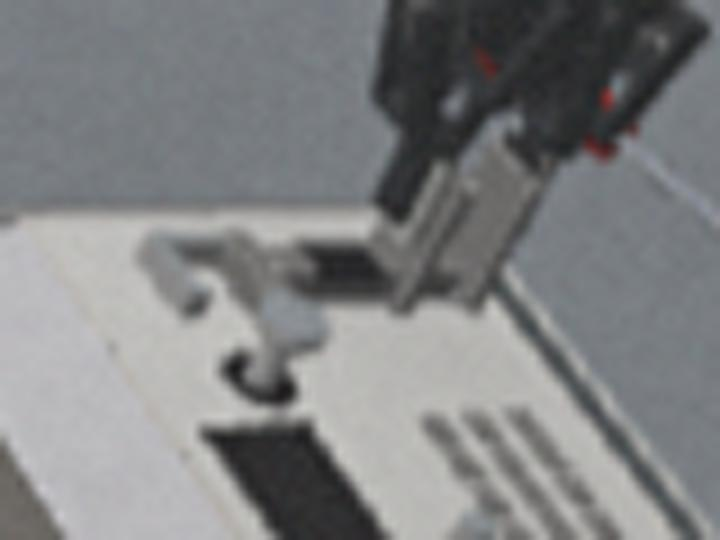

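Request:
arm_command:
  motion:
    - {"x": 0, "y": -0.002, "z": 0.006, "roll": 0, "fingers": 0}
    - {"x": 0, "y": 0, "z": 0.008, "roll": 0, "fingers": 0}
    - {"x": 0, "y": 0, "z": 0, "roll": 0, "fingers": 0}

```text
clock: 16.33
eef_pos: [0.5338, -0.0024, 0.0822]
tool_rot: [-0.15, 0.671, -0.25, 0.681]
ft_force: [0.9, -0.1, -1.2]
grip_width: 0.0384
```

```bash
python3 - <<'E'
from h import *
rel((101,0,4)); s=snap('scene','s14.png');d=snap('side','d14.png')
a=s['frame'][:,:,::-1][170:230,260:340].copy();a=cv2.resize(a,None,fx=9,fy=9,interpolation=cv2.INTER_CUBIC);cv2.imwrite('pics/y8.png',a)
a=d['frame'][:,:,::-1][150:210,300:380].copy();a=cv2.resize(a,None,fx=9,fy=9,interpolation=cv2.INTER_CUBIC);cv2.imwrite('pics/y9.png',a)
E
```

```text
t 16.33 w 0.0384 F [ 0.9 -0.1 -1.2] q [ 0.29   0.564 -0.057  1.161 -0.536  0.496]
P in probe mm [100.3458  24.4627   0.2786] pitch err deg 0.6377483197032162 roll err 3.5243509591697397 yaw err -0.16782429828357537
hook h mm 5.4 nose h mm 5.0 rear h mm 3.9 
tool shift x,y,z [0.0037 0.0007 0.0245]
```

View pics/y8.png

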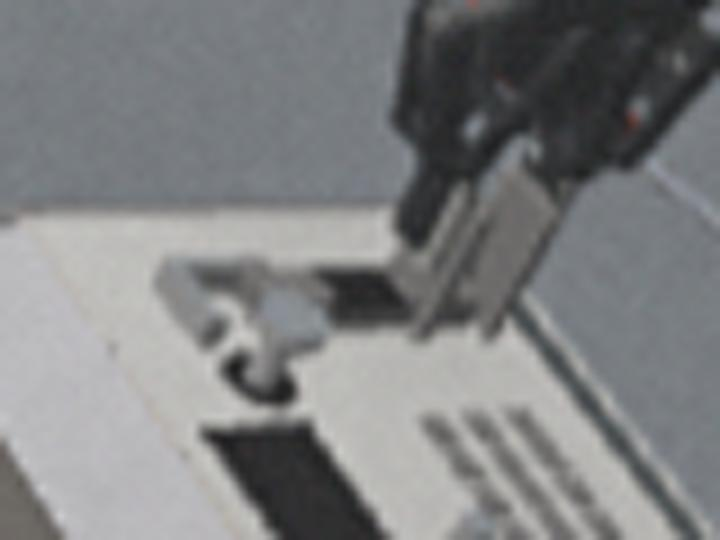

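View pics/y9.png

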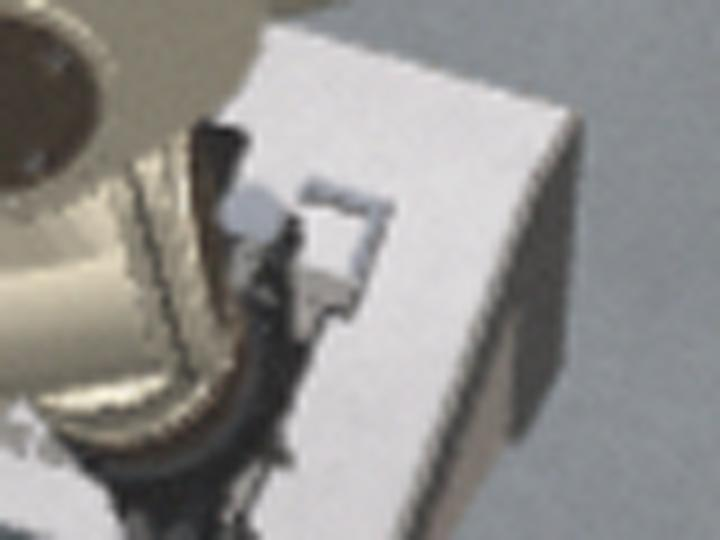

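Request:
arm_command:
  motion:
    - {"x": 0.003, "y": 0, "z": 0.007, "roll": 0, "fingers": 0}
    - {"x": 0.001, "y": 0, "z": 0.007, "roll": 0, "fingers": 0}
    - {"x": 0, "y": 0, "z": 0, "roll": 0, "fingers": 0}

```text
clock: 16.68
eef_pos: [0.546, -0.0048, 0.0806]
tool_rot: [-0.15, 0.673, -0.248, 0.68]
ft_force: [-0.0, -0.5, -2.1]
grip_width: 0.0387
```

```bash
python3 - <<'E'
from h import *
rel((101,0,4)); s=snap('scene','s15.png');d=snap('side','d15.png')
a=s['frame'][:,:,::-1][170:230,260:340].copy();a=cv2.resize(a,None,fx=9,fy=9,interpolation=cv2.INTER_CUBIC);cv2.imwrite('pics/y8.png',a)
a=d['frame'][:,:,::-1][150:210,300:380].copy();a=cv2.resize(a,None,fx=9,fy=9,interpolation=cv2.INTER_CUBIC);cv2.imwrite('pics/y9.png',a)
E
```

```text
t 16.68 w 0.0387 F [-0.  -0.5 -2.1] q [ 0.279  0.584 -0.024  1.169 -0.536  0.48 ]
P in probe mm [100.9615  11.809    2.8804] pitch err deg 0.5218659561524571 roll err 3.351736869269821 yaw err 0.052896601696505625
hook h mm 3.6 nose h mm 3.3 rear h mm 2.3 
tool shift x,y,z [0.0011 0.     0.0118]
```

View pics/y8.png

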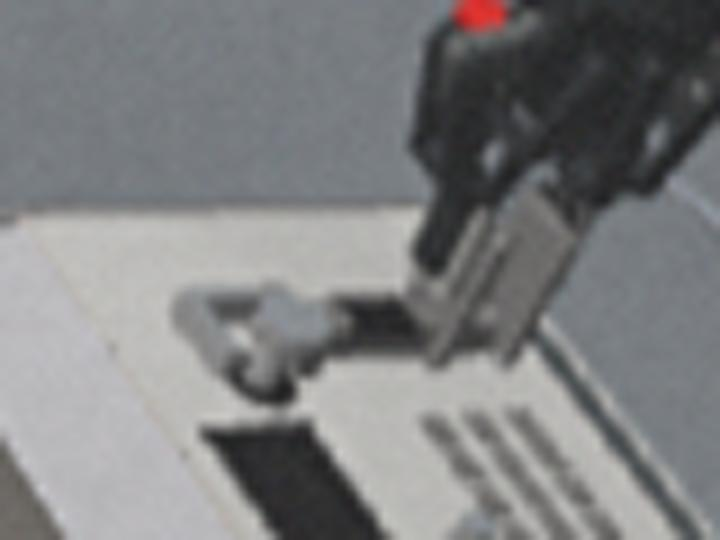

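View pics/y9.png

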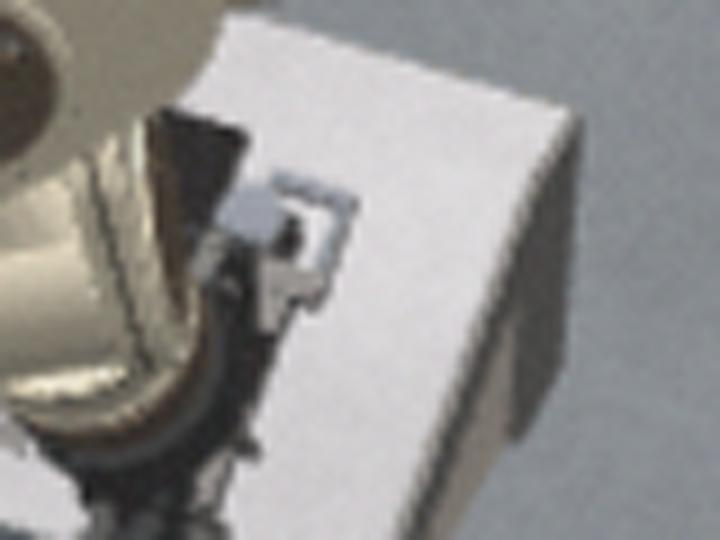

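Request:
arm_command:
  motion:
    - {"x": 0.001, "y": 0, "z": 0.006, "roll": 0, "fingers": 0}
    - {"x": 0.001, "y": 0, "z": 0.005, "roll": 0, "fingers": 0}
    - {"x": 0, "y": 0, "z": 0, "roll": 0, "fingers": 0}

```text
clock: 17.03
eef_pos: [0.5552, -0.0059, 0.0803]
tool_rot: [-0.15, 0.674, -0.246, 0.68]
ft_force: [1.4, 0.3, -1.0]
grip_width: 0.0384
```

```bash
python3 - <<'E'
from h import *
rel((101,0,4)); s=snap('scene','s16.png');d=snap('side','d16.png')
a=s['frame'][:,:,::-1][170:230,260:340].copy();a=cv2.resize(a,None,fx=9,fy=9,interpolation=cv2.INTER_CUBIC);cv2.imwrite('pics/y8.png',a)
a=d['frame'][:,:,::-1][150:210,300:380].copy();a=cv2.resize(a,None,fx=9,fy=9,interpolation=cv2.INTER_CUBIC);cv2.imwrite('pics/y9.png',a)
E
```

```text
t 17.03 w 0.0384 F [ 1.4  0.3 -1. ] q [ 0.272  0.599  0.003  1.179 -0.535  0.469]
P in probe mm [101.5761   2.3442   3.6692] pitch err deg 0.4373614830441497 roll err 3.235717499870786 yaw err 0.24171799595811985
hook h mm 3.3 nose h mm 3.0 rear h mm 2.3 
tool shift x,y,z [ 0.0003 -0.0006  0.0023]
```

View pics/y8.png

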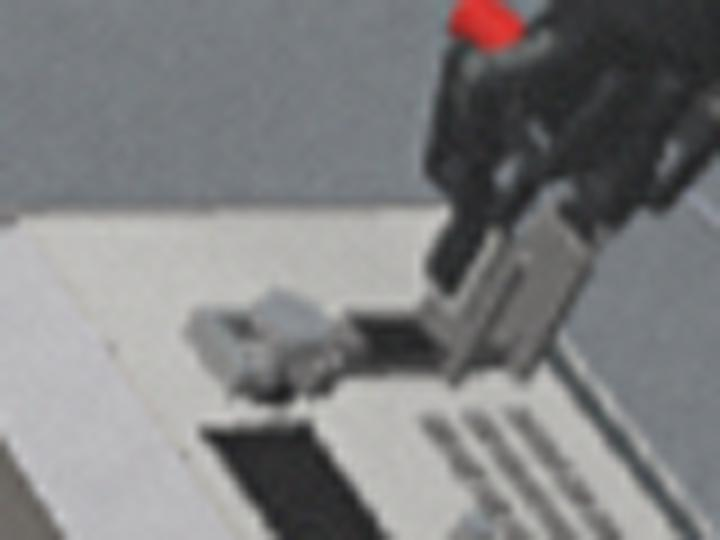

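View pics/y9.png

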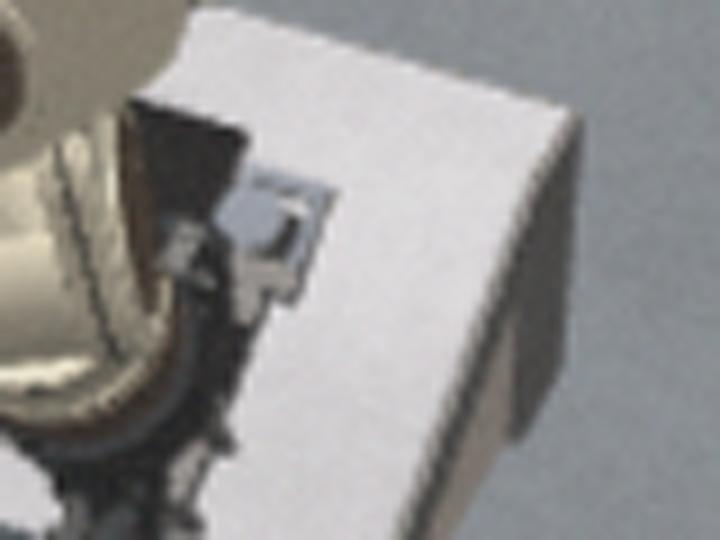

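Request:
arm_command:
  motion:
    - {"x": 0.001, "y": -0.001, "z": 0.004, "roll": 0, "fingers": 0}
    - {"x": 0, "y": 0, "z": 0, "roll": 0, "fingers": 0}
    - {"x": 0, "y": 0, "z": 0, "roll": 0, "fingers": 0}
    - {"x": 0, "y": 0, "z": 0, "roll": 0, "fingers": 0}
    - {"x": 0, "y": 0, "z": 0, "roll": 0, "fingers": 0}

```text
clock: 17.55
eef_pos: [0.5579, -0.0066, 0.0803]
tool_rot: [-0.15, 0.675, -0.245, 0.68]
ft_force: [1.2, 2.8, 1.2]
grip_width: 0.0386
```

```bash
python3 - <<'E'
from h import *
rel((101,0,4)); s=snap('scene','s17.png');d=snap('side','d17.png');w=snap('wrist','w17.png')
a=s['frame'][:,:,::-1][170:230,260:340].copy();a=cv2.resize(a,None,fx=9,fy=9,interpolation=cv2.INTER_CUBIC);cv2.imwrite('pics/y8.png',a)
a=d['frame'][:,:,::-1][150:210,300:380].copy();a=cv2.resize(a,None,fx=9,fy=9,interpolation=cv2.INTER_CUBIC);cv2.imwrite('pics/y9.png',a)
a=w['frame'][:,:,::-1][190:350,60:260].copy();a=cv2.resize(a,None,fx=4,fy=4,interpolation=cv2.INTER_CUBIC);cv2.imwrite('pics/y10.png',a)
E
```

```text
t 17.55 w 0.0386 F [1.2 2.8 1.2] q [ 0.268  0.602  0.011  1.181 -0.533  0.463]
P in probe mm [101.4124  -0.5653   4.1135] pitch err deg 0.3423113752297657 roll err 3.1926239432521553 yaw err 0.35614124154905763
hook h mm 3.0 nose h mm 2.8 rear h mm 2.2 
tool shift x,y,z [-0.0001 -0.0004 -0.0006]
```

View pics/y10.png

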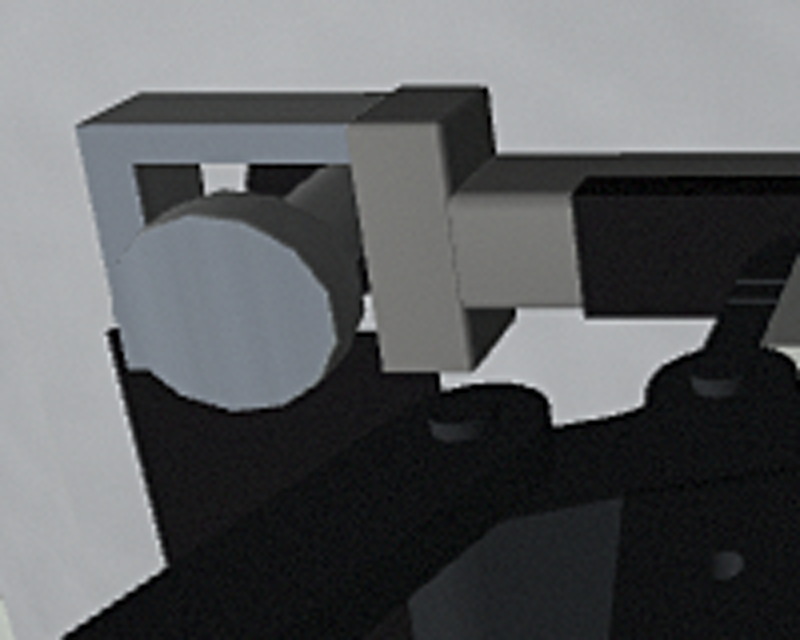

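View pics/y9.png

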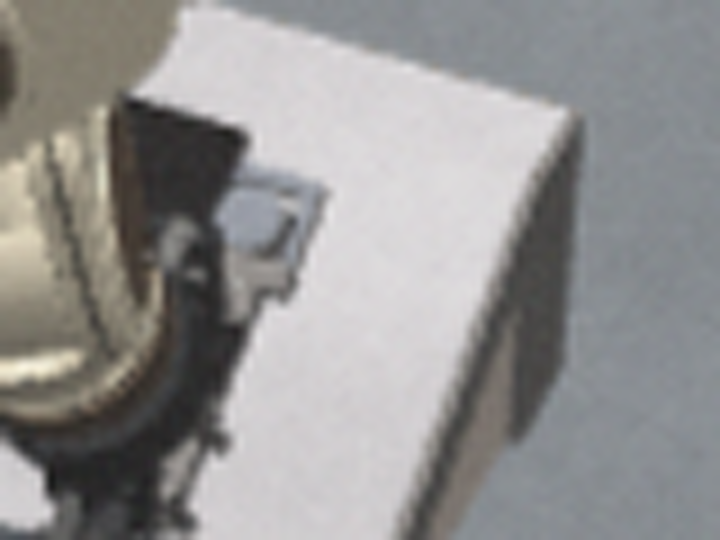

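Request:
arm_command:
  motion:
    - {"x": 0, "y": 0, "z": 0, "roll": 0, "fingers": 0.55}
    - {"x": 0, "y": 0, "z": 0, "roll": 0, "fingers": 0.6}
    - {"x": 0, "y": 0, "z": 0, "roll": 0, "fingers": 0.65}
    - {"x": 0, "y": 0, "z": 0, "roll": 0, "fingers": 0.7}
    - {"x": 0, "y": 0, "z": 0, "roll": 0, "fingers": 0.75}
    - {"x": 0, "y": 0, "z": 0, "roll": 0, "fingers": 0.8}
    - {"x": 0, "y": 0, "z": 0, "roll": 0, "fingers": 0.8}

```text
clock: 18.28
eef_pos: [0.5552, -0.0069, 0.0765]
tool_rot: [-0.15, 0.678, -0.245, 0.677]
ft_force: [-0.1, -0.2, -0.3]
grip_width: 0.0683
```

```bash
python3 - <<'E'
from h import *
rel((101,0,4)); s=snap('scene','s18.png');w=snap('wrist','w18.png')
a=s['frame'][:,:,::-1][150:230,260:350].copy();a=cv2.resize(a,None,fx=7,fy=7,interpolation=cv2.INTER_CUBIC);cv2.imwrite('pics/y8.png',a)
E
```

```text
t 18.28 w 0.0683 F [-0.1 -0.2 -0.3] q [ 0.268  0.606  0.006  1.179 -0.53   0.463]
P in probe mm [102.7579   2.0202   7.5875] pitch err deg 0.35519917622213965 roll err 2.8008697050561917 yaw err 0.5222627313819177
hook h mm -0.6 nose h mm -0.8 rear h mm -1.4 
tool shift x,y,z [-0.0036 -0.0018  0.002 ]
```

View pics/y8.png

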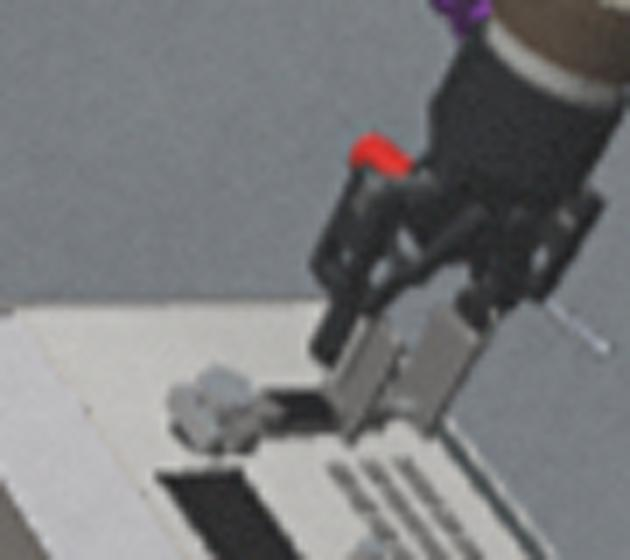

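View pics/w18.png

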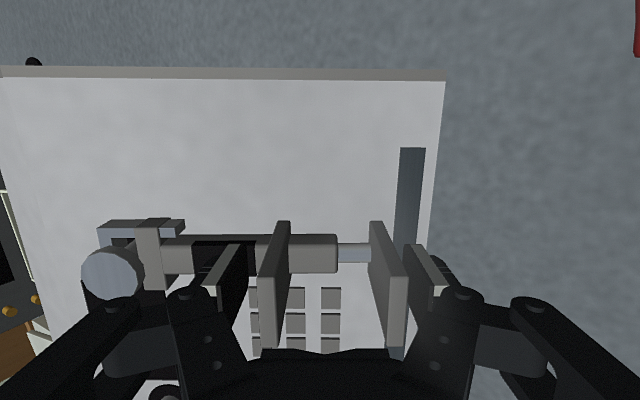

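Request:
arm_command:
  motion:
    - {"x": 0, "y": 0.002, "z": 0, "roll": 0, "fingers": 1}
    - {"x": 0, "y": 0.002, "z": 0, "roll": 0, "fingers": 1}
    - {"x": 0, "y": 0, "z": 0, "roll": 0, "fingers": 1}
    - {"x": -0.005, "y": 0, "z": 0, "roll": 0, "fingers": 1}
    - {"x": -0.01, "y": 0, "z": 0, "roll": 0, "fingers": 1}
    - {"x": -0.015, "y": 0, "z": 0, "roll": 0, "fingers": 1}
    - {"x": -0.02, "y": 0, "z": 0, "roll": 0, "fingers": 1}
    - {"x": -0.03, "y": 0, "z": 0, "roll": 0, "fingers": 1}
    - {"x": -0.04, "y": 0, "z": 0, "roll": 0, "fingers": 1}
    - {"x": -0.04, "y": 0, "z": 0, "roll": 0, "fingers": 1}
    - {"x": -0.02, "y": 0, "z": 0, "roll": 0, "fingers": 1}
    - {"x": 0, "y": 0, "z": 0, "roll": 0, "fingers": 1}

```text
clock: 19.38
eef_pos: [0.5603, 0.0961, 0.2328]
tool_rot: [-0.151, 0.68, -0.246, 0.674]
ft_force: [-0.3, -1.0, 0.2]
grip_width: 0.0857
```

```bash
python3 - <<'E'
from h import *
rel(); s=snap('scene','s19.png');w=snap('wrist','w19.png');d=snap('side','d19.png')
a=s['frame'][:,:,::-1][170:230,260:340].copy();a=cv2.resize(a,None,fx=8,fy=8,interpolation=cv2.INTER_CUBIC);cv2.imwrite('pics/y8.png',a)
E
```

```text
t 19.38 w 0.0857 F [-0.3 -1.   0.2] q [ 0.424  0.588  0.4    1.683 -0.49   0.64 ]
P in probe mm [ 105.1915    5.6962 -179.8966] pitch err deg 0.5267275309099095 roll err 2.4261994164156877 yaw err 0.5313965915974898
hook h mm 186.6 nose h mm 186.3 rear h mm 185.3
```

View pics/y8.png

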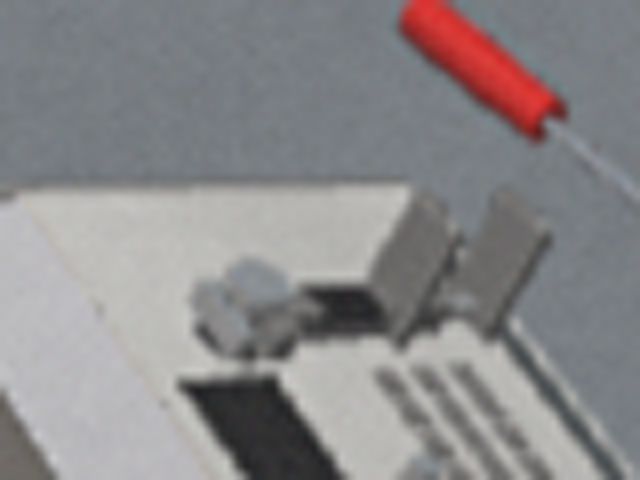

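View pics/w19.png

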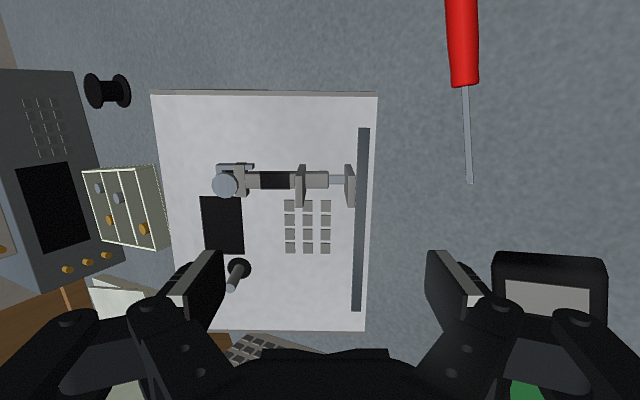

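View pics/d19.png

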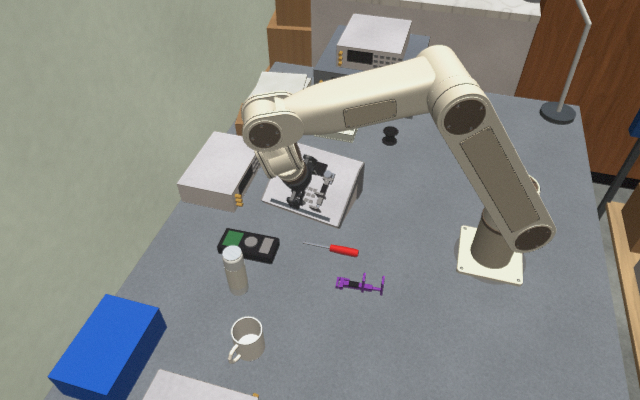

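```bash
python3 - <<'E'
from h import *
w=load('w19')
a=w['frame'][:,:,::-1][150:220,200:370].copy();cv2.imwrite('pics/y11.png',cv2.resize(a,None,fx=4.6,fy=4.6,interpolation=cv2.INTER_CUBIC))
E
```

```text
(no output)
```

View pics/y11.png

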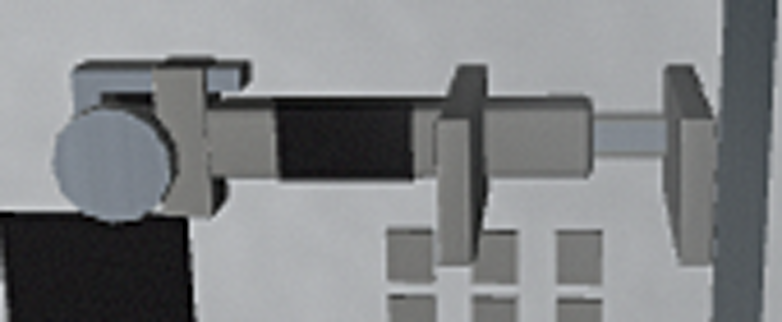

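```bash
python3 - <<'E'
from h import *
w=load('w19')
g=lambda x,y:(200+x/4.6-.4,150+y/4.6-.4)
def onp(x,y,h):
    o,d=ray(w,*g(x,y));p=o+d*((BASE+h*N-o)@N)/(d@N);return np.array([(p-BASE)@U,(p-BASE)@V])*1000
A=[onp(438,117,.058),onp(441,262,.058),onp(714,117,.058),onp(714,262,.058)]
print('plates u,v',A,'sep',((A[0]+A[1])-(A[2]+A[3]))[0]/2)
print('nose',onp(153,66,.015),onp(166,215,.015),'barrel rear',onp(592,98,.016),onp(590,177,.016),'cap',onp(113,165,.030))
E
```

```text
plates u,v [array([-72.2253, -17.3132]), array([-72.2862,  12.3587]), array([-125.3093,  -17.9695]), array([-126.419 ,   11.6296])] sep 53.60839932745452
nose [ -5.5747 -16.8941] [-5.9253 17.4915] barrel rear [-101.9379  -11.1105] [-101.7265    6.9885] cap [0.3203 1.4105]
```

```bash
python3 - <<'E'
from h import *
print(job_done())
E
```

```text
the job is handed in; nothing more can be done
None
```

The grey probe is clipped on the capped post, lying flat on the panel with its hook up the slope. The gripper is open and well clear of it. I handed the job in at about 19.5 s on the robot's clock; no verdict is reported, so these are my own checks.

**How it went:**
- **Grasp:** The first grip was too high on the plates. I let go, came down about 14 mm and gripped again, fully pressed.
- **Tilt:** The moves offer no pitch, so I raised the arm until joint 4 was held at its upper limit. That tipped the tool to the panel's slope. The joint came within about 0.001 rad of its 2.15 limit without reading past it.
- **Clipping:** I lowered the probe onto the panel beside the capped post, slid it sideways until the post was inside the hook, let go and backed off.

**Last checks, from the wrist picture after backing off:**

| Check | Measured | Required |
|---|---|---|
| Gap between the plates' outer faces | 53.6 mm, so plunger about 8.4 mm | plunger 5 to 11.5 mm |
| Post axis ahead of the nose face | about 6 mm | 2 to 11 mm |
| Post axis off the probe's middle line | about 1 mm | within about 10 mm |
| Force on the tool | reading noise (about 1 N) | no contact |

The screwdriver, mug, meter, spray can, spool and purple look-alike showed no sign of having moved in the pictures, which I checked by eye only.

**Disagreements:**
- The probe's place in the grip, worked out from the tool pose, was 4 to 6 mm off the camera measurements. I used the camera values.
- Even then, the wrist camera put the post about 4 mm nearer the nose than that estimate did just before the slide. I corrected by eye as I slid the probe in.
- The tool was still rolled about 3° from the panel when I let go; the probe looks flat in the last picture.

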